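# Set out two broken fossils for the record photograph

### The arm

A 6-joint arm with a two-finger parallel gripper is mounted at the origin on the work surface. World frame = base frame: x ahead of the robot, y to its left, z up, the work surface at z = 0. Lengths are in m, angles in rad, forces in N, time in s.
With the tool pointing down it reaches from about 0.3 to 0.825 m from the base axis. Payload 5.4 kg.
Tool frame: the origin (TCP) lies midway between the tips of the shut fingers; the grasp point (between the pads) lies 19 mm behind it (bot.pinch_z is the z of the grasp point in the tool frame, in m); z points along the fingers, x is the direction in which the jaws open and shut, and the axes are right-handed (so a half turn about z gives the same grasp; the last joint's range is limited). The gripper opens to 92 mm and grips with 3 to 60 N. Pads are 20 mm wide; open, the fingers measure 128 mm over their backs; the gripper's body (75 mm by 189 mm) begins 69 mm behind the grasp point.
Start: joints at [-1.549, 0.158, 1.597, -0, 1.386, -0.21], TCP at [0.132, -0.56, 0.191] pointing down, gripper open.
Joint ranges: [-2.91, 2.91], [-0.94, 2.29], [0.18, 2.7], [-1.29, 4.43], [0.17, 2.64], [-3, 3]. Speed limits (rad/s): [2.57, 2.57, 3.14, 3.14, 3.14, 3.14].

### API

Orientations are given as a unit quaternion [w, x, y, z].
In Python, from bench import sense, viewer, close_job, silhouettes, bot gives the robot as it stands.
- The arm moves only by the tool arm_command, never from a script. Its argument "targets" is a list of rows, each an object with "gripper": the opening in per cent of the stroke, from 0 (shut) to 100 (fully open); "slide": the shift along the world's x, y, z in mm, a list of three; "turn": the turn, a rotation vector about the world's x, y, z in degrees, a list of three. In form: [{"gripper": gripper, "slide": [dx, dy, dz], "turn": [wx, wy, wz]}, ...]. A call has 1 to 12 rows; each row is the pose to reach, as a shift and turn from the pose commanded when the call began; what a row does not reach only later rows make up. A row lasts 1/10 s, in which the tool goes at most 50 mm and 8.59 degrees, less where a joint would pass 70% of its speed; a pose out of reach is approached as far as the arm can. A call with a gripper value outside its range is refused whole. The fingers move at their own pace and stop on an object; the grip force is fixed at half the most. Time passes only in rows, so rows that repeat a pose let the fingers close. It gives the time, the measured TCP pose, the force and the opening at its end, in the units of the state.
- sense(): the state, without advancing time (a new reading comes with each control period).
- viewer.grab_frame(name): name is "scene" or "top" or "wrist"; returns the picture (400x640x3 uint8, red, green, blue); there is no depth.
- viewer.camera_info(name): a dict with "fx", "fy", "cx", "cy" (pixels), "k1" (the pictures are not rectified: a ray, as slopes to the right and down, at radius r is drawn at 1 + k1 r^2 times it, then the intrinsics apply), "rvec" (rotation vector, rad) and "tvec" (3), from world to camera coordinates, as OpenCV has them. Camera axes: x right, y down, z forward; pixel columns grow to the right and rows downward; lengths in m; the calibration is good to about 2 mm. A picture is of the moment at which its call begins: read the wrist's pose just before it. camera_info takes no time and is no camera call; for the wrist camera it gives the pose at the moment of the call.
- close_job(): hands the job in, once; it reports no verdict.
Trained networks look in the newest picture that a camera, given by its name, has taken for a name from the list of things; names that differ only in an ending like _2 or _b are one class to them, and where a whole thing is asked for, a point or a joint stands for the part that bears it (a point fixed in the world has none). Each returns a list of dicts, best first, with "confidence" (0 to 1); they miss things now and then, are a little off and sometimes report something else, mostly with a low value. They report only what shows in the picture. A call takes as long as a camera call. They do not tell look-alikes from the thing itself.
- silhouettes(camera, query): "pixels" (400x640 bool, what is visible of it) and "pixel" ([column, row] in pixels, amid what is visible of it).
The state is a dict: "t": time; "qpos": joint angles; "joint_velocities": joint speeds; "tau": joint torques, N m; "position": TCP position; "tool_rot": TCP orientation; "ft_force": force on the tool from outside, world axes, zero at the start; "moment": the same for the moment, N m; "finger_gap": finger opening in m.
Only numpy, scipy, OpenCV 4.12 (cv2) and the standard library are available. Lean on these libraries where they do the work, as an engineer would, in place of code of your own. Each camera call takes 0.05 s, during which the arm holds its last target.

### The job

Set the two broken fossils out on their grey boards for the record photograph: put the round ammonite nodule back, face up, into the round hollow on top of its slab, and lay the scale bar flat on the middle of the bare strip of board in front of that slab (the robot's side), parallel to the slab and centred on its width. On the other, long board, lay the middle piece of the narrow stone to the right of the piece already bedded there and the end piece to the right of the middle one, so that the matching breaks face each other, the stone and its fossil stem run on in one straight line, and both joints are left open by about 12 mm. Set each thing down without dropping it, and leave the brush, the chisel and the jar where they lie.

Things in the scene. Friction and masses are not known exactly. Their poses are not given: they have to be found in the camera images.
- slab_board: Fixed grey board 180 x 180 x 12 mm with a tan stone slab on its far part. Origin: centre of underside; x away from the robot, y left; yaw within 0.22 rad. Slab x -14..82, y -75..75 mm, top 46 mm above the table; round hollow 68 mm wide, 8 mm deep, centre x 34 y 20 mm, floor at height 38 mm. Bare strip in front: x -90..-14 mm, height 12 mm.
- strip_board: Fixed long grey board 90 (x) x 256 (y) x 12 mm, first piece of a narrow stone at its left end. Origin: centre of underside; x away from the robot, y left; yaw within 0.22 rad. Bedded stone: x -28..28, y 110 mm to a slanting break at y = 38 + 0.25x mm, top at height 42 mm; dark stem along y at x 10. With 12 mm joints middle_piece comes to x 0 y -2, end_piece to x 0 y -76 mm.
- middle_piece: Loose middle piece: both ends broken, wedge-shaped in plan. Flat parallel faces at x -28 and 28 mm (grip these), 30 mm high, 0.23 kg. Origin: centre of underside; y along the strip. Left break y = 28 + 0.25x mm, right break y = -28 - 0.30x: 71 mm long at the back (+x), 41 at the front. Dark fossil stem on top along y at x 10 mm, up to 8 mm proud. Starts top up, yaw within 0.6 rad.
- end_piece: Loose end piece: one slanting break (left), one straight end (right). Flat parallel faces at x -28 and 28 mm (grip these), 30 mm high, 0.27 kg. Origin: underside, midway along; y along the strip. Left break y = 34 - 0.30x mm, straight end y = -34 mm. Dark fossil stem, thinnest here, on top along y at x 10 mm, up to 6 mm proud. Starts top up, yaw within 0.6 rad.
- nodule: Loose round stone nodule with a dark coiled ammonite on top: upright cylinder 60 mm across, 21 mm high, the ammonite rising 7 mm more within 27 mm of the axis; 0.15 kg. Origin: centre of underside, z up. Its turn about z does not matter.
- scale_bar: Loose flat photo scale bar, black and white 10 mm chequers: 24 (x) x 100 (y) x 8 mm, 0.05 kg. Origin: centre of underside, y along its length. Lies flat, yaw within 0.6 rad; either way round will do.
- brush: Loose wooden brush, 150 mm long, 20 mm high, lying along its x (away from the robot); origin under its middle. Not to be moved.
- chisel: Loose steel stone chisel, 150 mm long, 24 mm wide at its edge, 14 mm high, lying along its x (away from the robot); origin on the table under its middle. Not to be moved.
- jar: Small upright amber glass jar with a black cap, 46 mm across, 70 mm high; origin: centre of underside. Not to be moved.
Not all that is in view belongs to the job. Leave any green or yellow look-alike of the middle_piece alone.

How it is judged:
At the end, for the whole second after the job is handed in: Nodule seated in the hollow, within 7 mm; scale bar flat on the strip, 12 mm across, 15 mm along, 0.14 rad; middle and end pieces flat in the strip's line within 10 mm and 0.14 rad, stem running on, joints 2 to 22 mm; all at rest (x of nodule in the frame of slab_board between 0.027 and 0.041 m and y of nodule in the frame of slab_board between 0.013 and 0.027 m and z of nodule in the frame of slab_board between 0.035 and 0.041 m and x of scale_bar in the frame of slab_board between -0.064 and -0.04 m and y of scale_bar in the frame of slab_board between -0.015 and 0.015 m and z of scale_bar in the frame of slab_board between 0.009 and 0.015 m and angle between the y axis of scale_bar and the y axis of slab_board, either way round below 0.14 rad and x of middle_piece in the frame of strip_board between -0.01 and 0.01 m and y of middle_piece in the frame of strip_board between -0.012 and 0.008 m and z of middle_piece in the frame of strip_board between 0.009 and 0.015 m and angle between the y axis of each of middle_piece, end_piece and the y axis of strip_board, either way round below 0.14 rad and x of end_piece in the frame of strip_board between -0.01 and 0.01 m and z of end_piece in the frame of strip_board between 0.009 and 0.015 m and y of end_piece in the frame of middle_piece between -0.084 and -0.064 m and y of middle_piece in the frame of end_piece above 0.05 m and angle between each of middle_piece, end_piece, nodule, scale_bar's own z axis and vertical below 0.08 rad and linear speed of each of middle_piece, end_piece, nodule, scale_bar below 0.01 m/s); the robot touches nothing.
It fails at once if the brush, the chisel or the jar is shifted by more than 25 mm, or the jar tips (distance of any of brush, chisel, jar from where it was at the start of the episode above 0.025 m or angle between jar's own z axis and vertical above 0.4 rad).
It fails at once if a stone piece, the nodule or the scale bar is dropped: it falls faster than 0.6 m/s with no finger touching it ((linear speed of middle_piece above 0.6 m/s and contact force between the fingers and middle_piece below 0.1 N) or (linear speed of end_piece above 0.6 m/s and contact force between the fingers and end_piece below 0.1 N) or (linear speed of nodule above 0.6 m/s and contact force between the fingers and nodule below 0.1 N) or (linear speed of scale_bar above 0.6 m/s and contact force between the fingers and scale_bar below 0.1 N)).
It also fails if it takes over 96 s, if anything falls off the work surface, if the arm or the gripper's body presses on something with over 40 N, if the wrist force passes 120 N, or if a joint passes its speed limit or range.

## Working session

There is one attempt and no reset: what is moved stays moved. The work goes in short steps, Python scripts to look and compute and a tool call to move; the robot and the scene stay as the last step left them, time stands still between calls to the robot, and variables do not carry over. Pictures are saved under pics/ and viewed, and the job is handed in when it is done.

Besides the shell and the picture viewer there is one more tool, called after "Emit:" as name(argument=value, ...), one argument or row to a line, values as JSON. arm_command: Moves the arm, as the interface text tells. Its arguments: {"type":"object","properties":{"targets":{"type":"array"}},"required":["targets"]}

```bash
ls; mkdir -p pics; python3 - <<'E'
from bench import sense, viewer, bot
import cv2
s=sense(); print(s)
for n in ("scene","top","wrist"):
    im=viewer.grab_frame(n); cv2.imwrite(f"pics/{n}0.png",im[:,:,::-1]); print(n,viewer.camera_info(n))
print(bot.pinch_z, [a for a in dir(bot) if a[0]!='_'])
E
```

```text
pics
{'t': 0.0, 'qpos': array([-1.54908776e+00,  1.58995894e-01,  1.59820674e+00, -9.04057817e-06,
        1.38619056e+00, -2.10093441e-01]), 'joint_velocities': array([ 0.00079789, -0.00234337, -0.00086581, -0.00104749,  0.00085171,
       -0.00100171]), 'tau': array([-1.51612432e-03, -3.85569620e+01, -3.22110915e+01,  7.01298681e-02,
        3.79825523e-02, -1.61876010e-04]), 'position': array([ 0.13206127, -0.55895818,  0.19016159]), 'tool_rot': array([-6.90804638e-04,  7.84134022e-01, -6.20590867e-01, -5.77313899e-04]), 'ft_force': array([-0.21498201, -0.24334168,  0.37293373]), 'moment': array([ 0.00437558, -0.02801339, -0.00017077]), 'finger_gap': 0.09186252833593898}
scene {'fx': 464.84991338935976, 'fy': 464.84991338935976, 'cx': 321.1613784295386, 'cy': 194.95046832294577, 'k1': 0.033395848329314505, 'rvec': array([ 1.96959875,  1.67651368, -0.57815092]), 'tvec': array([-0.03639981, -0.2949335 ,  1.61187415])}
top {'fx': 505.4841046184799, 'fy': 505.4841046184799, 'cx': 321.0306729939042, 'cy': 206.59416959262572, 'k1': -0.1484742645724744, 'rvec': array([ 2.14274062, -2.08833586,  0.19705291]), 'tvec': array([-0.03159344,  0.40771826,  1.50775264])}
wrist {'fx': 306.5481157926314, 'fy': 306.5481157926314, 'cx': 320.8674889004532, 'cy': 204.01932066055403, 'k1': -0.05285679985343731, 'rvec': array([-2.28794316,  1.81145646,  0.24951703]), 'tvec': array([-0.57428429, -0.02977846,  0.39032571])}
-0.0187 ['MotionError', 'pinch_z']
```

View pics/top0.png

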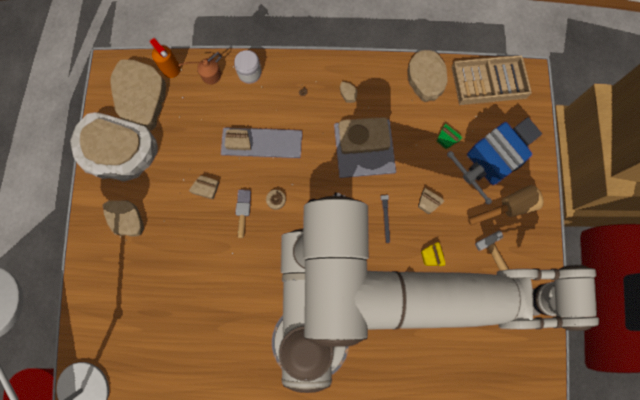

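View pics/scene0.png

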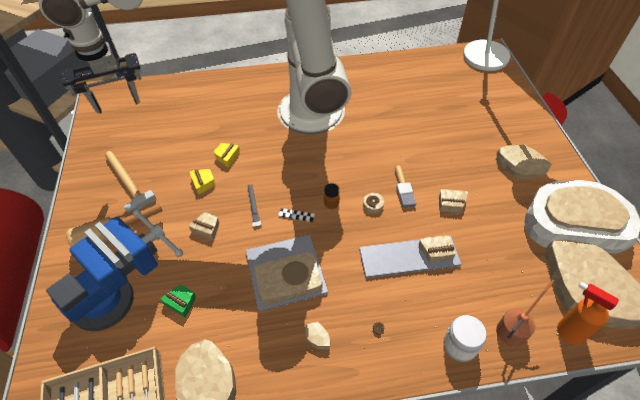

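View pics/wrist0.png

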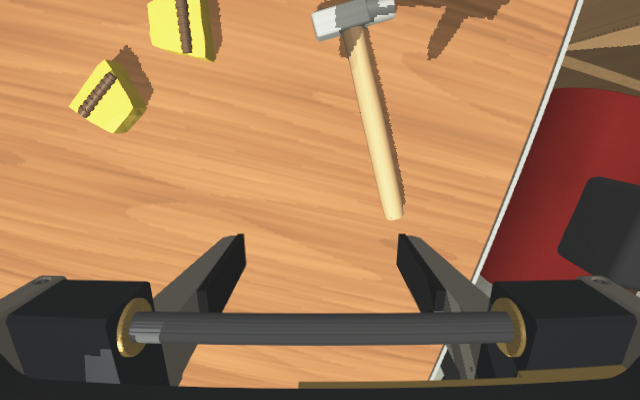

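```bash
cat > h.py <<'E'
import numpy as np, cv2
from bench import sense, viewer, silhouettes
from scipy.spatial.transform import Rotation as R
def cam(n): 
    c=viewer.camera_info(n); c['R']=R.from_rotvec(c['rvec']).as_matrix(); return c
def proj(c,P):
    P=np.atleast_2d(P); q=P@c['R'].T+c['tvec']; s=q[:,:2]/q[:,2:]; f=1+c['k1']*(s**2).sum(1,keepdims=True)
    return s*f*[c['fx'],c['fy']]+[c['cx'],c['cy']]
def unproj(c,uv,z):
    uv=np.atleast_2d(np.asarray(uv,float)); d=(uv-[c['cx'],c['cy']])/[c['fx'],c['fy']]; s=d.copy()
    for _ in range(20): s=d/(1+c['k1']*(s**2).sum(1,keepdims=True))
    r=np.c_[s,np.ones(len(s))]@c['R']; o=-c['R'].T@c['tvec']
    return o+r*((z-o[2])/r[:,2])[:,None]
def grab(n,name):
    im=viewer.grab_frame(n)[:,:,::-1].copy(); cv2.imwrite(f'pics/{name}.png',im); return im
def crop(im,u,v,w,h,name,k=4):
    u0=max(0,int(u-w/2));v0=max(0,int(v-h/2)); c=im[v0:v0+h,u0:u0+w]; cv2.imwrite(f'pics/{name}.png',cv2.resize(c,None,fx=k,fy=k,interpolation=cv2.INTER_CUBIC)); print(name,'origin',u0,v0)
E
python3 - <<'E'
from h import *
import pickle
out={}
for n in ('top','scene'):
    im=grab(n,n+'1'); c=cam(n)
    for q,z in [('slab_board',.02),('strip_board',.012),('middle_piece',.03),('end_piece',.03),('nodule',.024),('scale_bar',.008),('brush',.01),('chisel',.01),('jar',.04)]:
        r=silhouettes(n,q)
        for k in r:
            print(n,q,round(k['confidence'],2),np.round(k['pixel']),k['pixels'].sum(),np.round(unproj(c,k['pixel'],z)[0],3))
        out[n,q]=[(k['confidence'],k['pixel'],k['pixels']) for k in r]
pickle.dump(out,open('s1.pkl','wb'))
print(sense()['t'])
crop(cv2.imread('pics/top1.png'),310,165,260,130,'tc',3)
crop(cv2.imread('pics/scene1.png'),340,220,300,160,'sc',2.6)
E
```

```text
top slab_board 0.81 [366. 149.] 3219 [ 0.604 -0.16   0.02 ]
top strip_board 0.9 [263. 143.] 2106 [0.617 0.172 0.012]
top middle_piece 0.83 [426. 201.] 380 [ 0.435 -0.347  0.03 ]
top middle_piece 0.78 [446. 138.] 366 [ 0.643 -0.416  0.03 ]
top middle_piece 0.65 [434. 257.] 364 [ 0.263 -0.37   0.03 ]
top end_piece 0.78 [202. 188.] 440 [0.46  0.355 0.03 ]
top end_piece 0.45 [366. 148.] 3224 [ 0.604 -0.157  0.03 ]
top nodule 0.56 [275. 199.] 221 [0.433 0.124 0.024]
top brush 0.86 [240. 206.] 468 [0.41  0.233 0.01 ]
top chisel 0.69 [388. 218.] 264 [ 0.385 -0.229  0.01 ]
top jar 0.27 [263. 143.] 2160 [0.608 0.166 0.04 ]
scene slab_board 0.86 [287. 273.] 4318 [ 0.626 -0.153  0.02 ]
scene slab_board 0.62 [205. 227.] 537 [ 0.449 -0.361  0.02 ]
scene strip_board 0.84 [409. 256.] 2962 [0.622 0.174 0.012]
scene middle_piece 0.98 [204. 226.] 541 [ 0.45  -0.362  0.03 ]
scene middle_piece 0.74 [205. 176.] 442 [ 0.27  -0.358  0.03 ]
scene end_piece 0.91 [452. 198.] 555 [0.467 0.341 0.03 ]
scene nodule 0.55 [375. 199.] 343 [0.43  0.127 0.024]
scene scale_bar 0.82 [294. 212.] 273 [ 0.429 -0.11   0.008]
scene brush 0.73 [208. 227.] 556 [ 0.441 -0.353  0.01 ]
scene brush 0.59 [403. 190.] 479 [0.404 0.219 0.01 ]
scene chisel 0.49 [255. 207.] 177 [ 0.393 -0.22   0.01 ]
scene jar 0.79 [335. 195.] 363 [0.409 0.011 0.04 ]
1.15
tc origin 180 100
sc origin 190 140
```

View pics/tc.png

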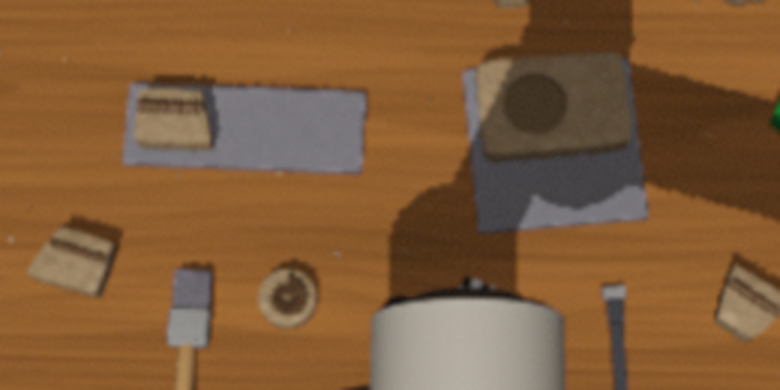

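View pics/sc.png

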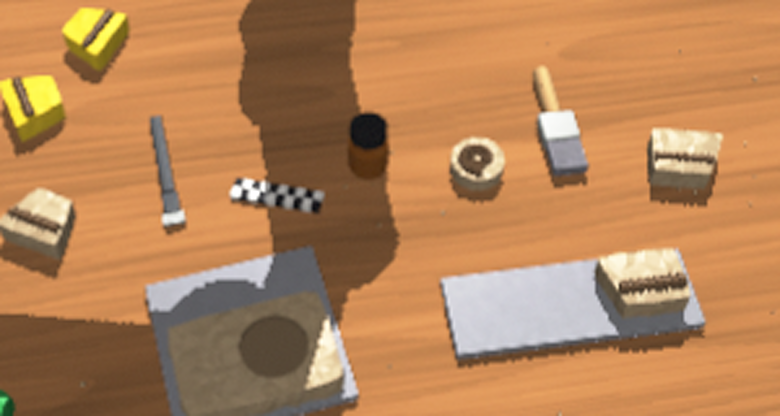

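```bash
cat >> h.py <<'E'
from scipy.optimize import minimize
def prism(xy,h,z0=0): return np.array([[x,y,z] for z in (z0,z0+h) for x,y in xy])/1000
def box(x0,x1,y0,y1,z0,z1): return prism([(x0,y0),(x1,y0),(x1,y1),(x0,y1)],z1-z0,z0)
M={'slab_board':[box(-90,90,-90,90,0,12),box(-14,82,-75,75,12,46)],
 'strip_board':[box(-45,45,-128,128,0,12),prism([(-28,110),(28,110),(28,45),(-28,31)],30,12)],
 'middle_piece':[prism([(-28,21),(28,35),(28,-36.4),(-28,-19.6)],30)],
 'end_piece':[prism([(-28,42.4),(28,25.6),(28,-34),(-28,-34)],30)],
 'scale_bar':[box(-12,12,-50,50,0,8)],
 'nodule':[prism([(30*np.cos(a),30*np.sin(a)) for a in np.linspace(0,6.28,30)],21),prism([(25*np.cos(a),25*np.sin(a)) for a in np.linspace(0,6.28,30)],5,21)]}
def place(V,p,z=0):
    c,s=np.cos(p[2]),np.sin(p[2]); return V@np.array([[c,-s,0],[s,c,0],[0,0,1]]).T+[p[0],p[1],z]
def render(c,name,p,S=4,z=0):
    m=np.zeros((400*S,640*S),np.uint8)
    for V in M[name]:
        q=proj(c,place(V,p,z)); h=cv2.convexHull(((q+.5)*S*16-8).astype(np.int32)) ; cv2.fillConvexPoly(m,h,255,shift=4)
    return cv2.resize(m,(640,400),interpolation=cv2.INTER_AREA)/255.
def fit(name,obs,p0,z=0):
    def cost(p):
        t=0
        for c,m in obs:
            r=render(c,name,p,z=z); t+=1-np.minimum(r,m).sum()/np.maximum(r,m).sum()
        return t/len(obs)
    best=None
    for y in ([0] if name=='nodule' else [-.5,-.25,0,.25,.5]):
        p=np.array([p0[0],p0[1],y]); sx=np.array([p,p+[.02,0,0],p+[0,.02,0],p+[0,0,.2]])
        r=minimize(cost,p,method='Nelder-Mead',options=dict(initial_simplex=sx,xatol=2e-4,fatol=1e-4,maxfev=150))
        if best is None or r.fun<best.fun: best=r
    return best
def outline(im,c,name,p,col=(255,0,255),z=0):
    for V in M[name]:
        q=proj(c,place(V,p,z)); n=len(V)//2
        for k in (q[:n],q[n:]): cv2.polylines(im,[np.round(k*16).astype(np.int32)],True,col,1,cv2.LINE_AA,4)
E
cat > f1.py <<'E'
from h import *
import pickle
o=pickle.load(open('s1.pkl','rb')); res={}
C={n:cam(n) for n in('top','scene')}
sel={'slab_board':(0,0),'strip_board':(0,0),'middle_piece':(0,0),'end_piece':(0,0),'nodule':(0,0),'scale_bar':(None,0)}
st={'slab_board':(.61,-.16),'strip_board':(.62,.17),'middle_piece':(.44,-.35),'end_piece':(.46,.35),'nodule':(.43,.125),'scale_bar':(.43,-.11)}
ims={n:cv2.imread(f'pics/{n}1.png') for n in C}
big={n:cv2.resize(ims[n],None,fx=1,fy=1) for n in C}
for k,(a,b) in sel.items():
    obs={}
    if a is not None: obs['top']=(C['top'],o['top',k][a][2]*1.)
    obs['scene']=(C['scene'],o['scene',k][b][2]*1.)
    for lab,ob in [('both',list(obs.values()))]+[(n,[v]) for n,v in obs.items()]:
        r=fit(k,ob,st[k]); print(k,lab,np.round(r.x,4),round(r.fun,3))
        if lab=='both':
            res[k]=r.x
            for n in C: outline(big[n],C[n],k,r.x)
pickle.dump(res,open('p1.pkl','wb'))
crop(big['top'],315,165,270,130,'tf',2.9); crop(big['scene'],330,220,300,160,'sf',2.6)
E
python3 f1.py
```

```text
slab_board both [ 0.6119 -0.1546  0.1102] 0.033
slab_board top [ 0.6121 -0.1536  0.1225] 0.031
slab_board scene [ 0.6117 -0.1557  0.1092] 0.029
strip_board both [ 0.6212  0.1769 -0.0125] 0.057
strip_board top [ 0.6217  0.1777 -0.0132] 0.062
strip_board scene [ 0.6208  0.1758 -0.0091] 0.047
middle_piece both [ 0.4358 -0.3586 -0.5561] 0.066
middle_piece top [ 0.4358 -0.358  -0.5613] 0.06
middle_piece scene [ 0.4364 -0.3594 -0.5467] 0.061
end_piece both [ 0.4663  0.3474 -0.2724] 0.087
end_piece top [ 0.4679  0.3495 -0.2415] 0.071
end_piece scene [ 0.4651  0.3461 -0.2871] 0.047
nodule both [0.4318 0.1226 0.2572] 0.184
nodule top [0.43   0.125  0.1984] 0.296
nodule scene [0.4317 0.1227 0.0878] 0.071
scale_bar both [ 0.4343 -0.1054 -0.3729] 0.122
scale_bar scene [ 0.4343 -0.1054 -0.3729] 0.122
tf origin 180 100
sf origin 180 140
```

View pics/tf.png

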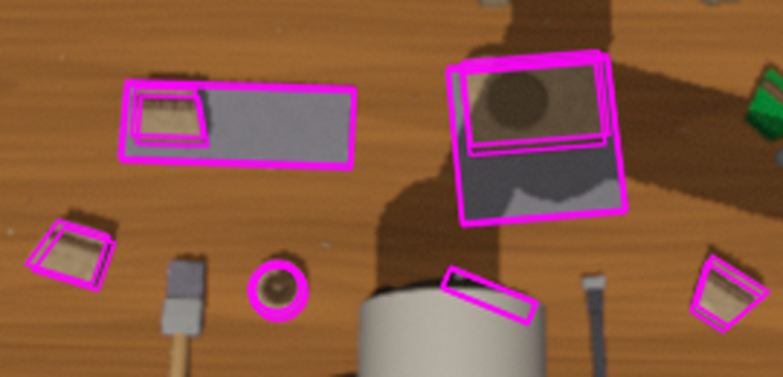

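View pics/sf.png

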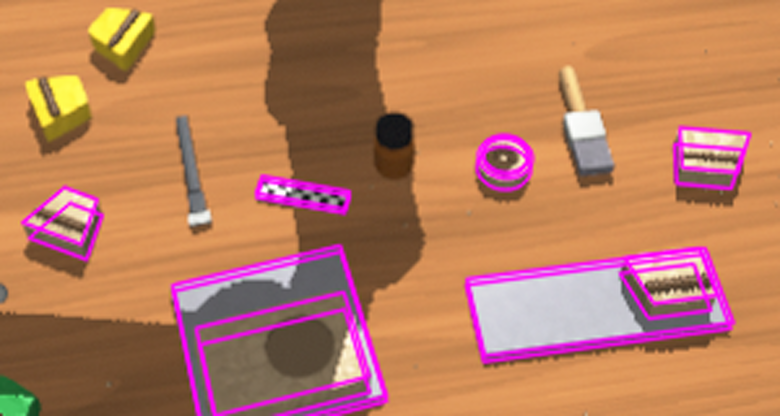

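Candidates for middle_piece:
- Tan wedge at scene (204,226) and top (430,200).
- Yellow look-alikes at scene (205,176) and (227,153).
- Green look-alike at scene (178,300).
- The bedded tan stone at (438,247) is fixed.
- The left tan block at (452,198) has a straight right end, so it is end_piece.

I choose the tan wedge at (204,226), move above it, and check it in a close crop.

Emit:
arm_command(
  targets=[
    {"gripper":100,"slide":[304,200,-60],"turn":[0,0,44.8]},
    {"gripper":100,"slide":[304,200,-60],"turn":[0,0,44.8]},
    {"gripper":100,"slide":[304,200,-60],"turn":[0,0,44.8]},
    {"gripper":100,"slide":[304,200,-60],"turn":[0,0,44.8]},
    {"gripper":100,"slide":[304,200,-60],"turn":[0,0,44.8]},
    {"gripper":100,"slide":[304,200,-60],"turn":[0,0,44.8]},
    {"gripper":100,"slide":[304,200,-60],"turn":[0,0,44.8]},
    {"gripper":100,"slide":[304,200,-60],"turn":[0,0,44.8]},
    {"gripper":100,"slide":[304,200,-60],"turn":[0,0,44.8]},
    {"gripper":100,"slide":[304,200,-60],"turn":[0,0,44.8]},
    {"gripper":100,"slide":[304,200,-60],"turn":[0,0,44.8]},
  ],
)

```text
t: 2.25
position: [0.4353, -0.3606, 0.1314]
tool_rot: [0.0, 0.961, -0.276, 0.0]
ft_force: [-0.4, 0.4, 0.4]
finger_gap: 0.0919
```

```bash
cat > look.py <<'E'
import sys,pickle
from h import *
# usage: look.py picname obj [fit]   wrist view with outlines + wrist fit
p=pickle.load(open('p1.pkl','rb'))
s=sense(); q=s['tool_rot']; Rm=R.from_quat([q[1],q[2],q[3],q[0]]).as_matrix()
ang=np.arctan2(Rm[1,0],Rm[0,0]); print('t',s['t'],'pos',np.round(s['position'],4),'jaw',round(ang,4),'tilt',np.round(Rm[:2,2],4),'gap',round(s['finger_gap'],4),'F',np.round(s['ft_force'],1))
c=cam('wrist'); im=grab('wrist',sys.argv[1]+'_r')
for k in sys.argv[2:]:
    outline(im,c,k,p[k]); 
    for r in silhouettes('wrist',k)[:2]:
        m=r['pixels']; e=m[0].any() or m[-1].any() or m[:,0].any() or m[:,-1].any()
        f=fit(k,[(c,m*1.)],p[k]); print(k,round(r['confidence'],2),np.round(r['pixel']),m.sum(),'edge',e,'fit',np.round(f.x,4),round(f.fun,3),'prior',np.round(p[k],4))
cv2.imwrite(f'pics/{sys.argv[1]}.png',im)
E
python3 look.py w1 middle_piece; python3 - <<'E'
from h import *
crop(cv2.imread('pics/scene1.png'),205,215,110,90,'cand',6)
E
```

```text
t 2.25 pos [ 0.4353 -0.3606  0.1314] jaw -0.5584 tilt [ 0.     -0.0007] gap 0.0919 F [-0.4  0.4  0.4]
middle_piece 0.97 [ 91. 260.] 2776 edge False fit [ 0.4358 -0.3586 -0.5   ] 1.0 prior [ 0.4358 -0.3586 -0.5561]
middle_piece 0.66 [185. 257.] 613 edge False fit [ 0.4358 -0.3586 -0.5   ] 1.0 prior [ 0.4358 -0.3586 -0.5561]
cand origin 150 170
```

View pics/w1.png

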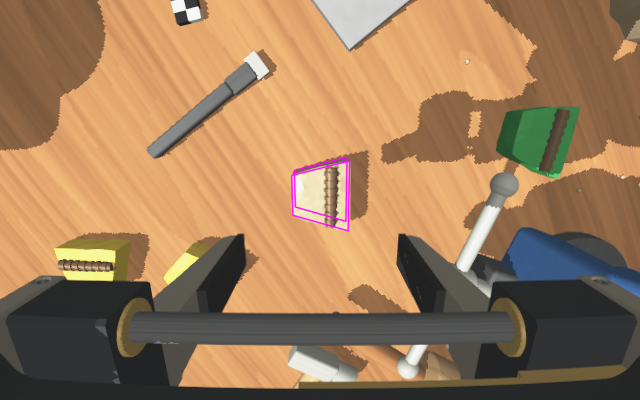

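View pics/cand.png

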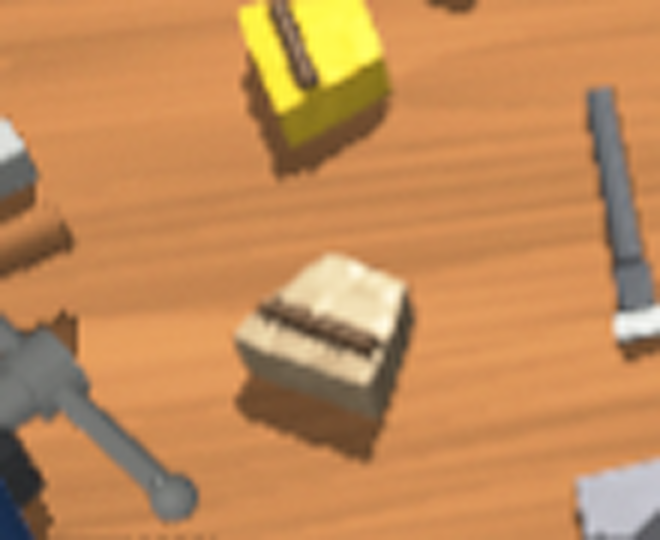

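The tan wedge sits at wrist pixel (322,193), and the prior outline matches it within 1–2 mm. The yellow look-alikes at (92,262) and (190,260) and the green one at (540,140) are clear of it. Next I descend and grip.

Emit:
arm_command(
  targets=[
    {"gripper":100,"slide":[0.5,2,-40],"turn":[0,0,0]},
    {"gripper":100,"slide":[0.5,2,-80],"turn":[0,0,0]},
    {"gripper":100,"slide":[0.5,2,-105],"turn":[0,0,0]},
    {"gripper":100,"slide":[0.5,2,-118],"turn":[0,0,0]},
    {"gripper":100,"slide":[0.5,2,-125],"turn":[0,0,0]},
    {"gripper":100,"slide":[0.5,2,-125],"turn":[0,0,0]},
    {"gripper":0,"slide":[0.5,2,-125],"turn":[0,0,0]},
    {"gripper":0,"slide":[0.5,2,-125],"turn":[0,0,0]},
    {"gripper":0,"slide":[0.5,2,-125],"turn":[0,0,0]},
    {"gripper":0,"slide":[0.5,2,-125],"turn":[0,0,0]},
    {"gripper":0,"slide":[0.5,2,-125],"turn":[0,0,0]},
    {"gripper":0,"slide":[0.5,2,-125],"turn":[0,0,0]},
  ],
)

```text
t: 3.55
position: [0.4368, -0.358, 0.0069]
tool_rot: [0.0, 0.961, -0.275, 0.0]
ft_force: [-1.4, 0.7, 6.4]
finger_gap: 0.0462
```

```bash
python3 look.py w2 middle_piece
```

```text
t 3.55 pos [ 0.4368 -0.358   0.0069] jaw -0.5569 tilt [ 0.0003 -0.0007] gap 0.0462 F [-1.4  0.7  6.4]
middle_piece 0.85 [326. 243.] 8541 edge False fit [ 0.4358 -0.359  -0.5683] 0.106 prior [ 0.4358 -0.3586 -0.5561]
middle_piece 0.78 [620. 159.] 3234 edge True fit [ 0.4358 -0.3586 -0.5   ] 1.0 prior [ 0.4358 -0.3586 -0.5561]
```

View pics/w2.png

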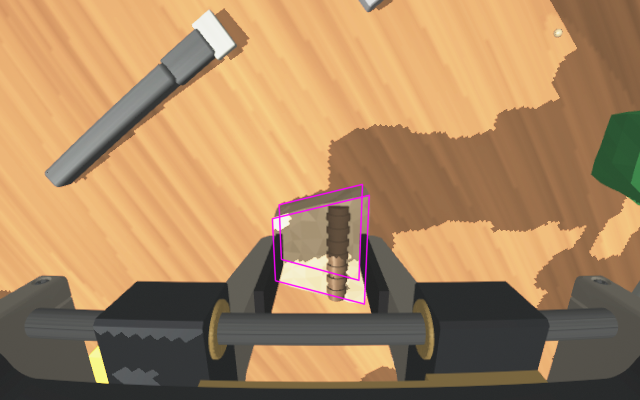

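Emit:
arm_command(
  targets=[
    {"gripper":0,"slide":[0,0,10],"turn":[0,0,0]},
    {"gripper":0,"slide":[0,0,30],"turn":[0,0,0]},
    {"gripper":0,"slide":[0,0,60],"turn":[0,0,0]},
    {"gripper":0,"slide":[0,0,95],"turn":[0,0,0]},
    {"gripper":0,"slide":[0,0,120],"turn":[0,0,0]},
    {"gripper":0,"slide":[0,0,120],"turn":[0,0,0]},
  ],
)

```text
t: 4.25
position: [0.4387, -0.3601, 0.1311]
tool_rot: [0.003, 0.961, -0.275, 0.004]
ft_force: [-0.2, -1.3, 0.5]
finger_gap: 0.0005
```

```bash
python3 look.py w3
```

```text
t 4.25 pos [ 0.4387 -0.3601  0.1311] jaw -0.557 tilt [ 0.0056 -0.0069] gap 0.0005 F [-0.2 -1.3  0.5]
```

View pics/w3.png

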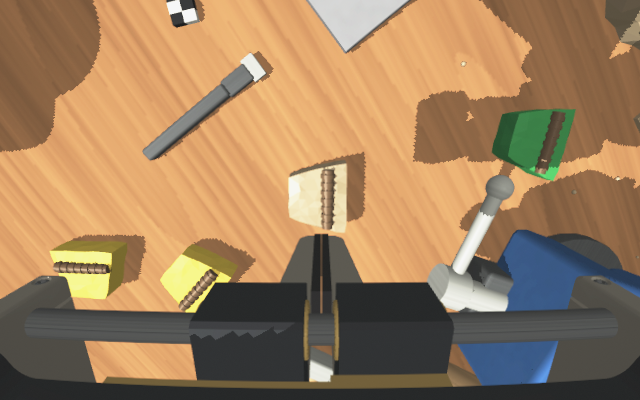

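```bash
python3 - <<'E'
from h import *
s=sense();q=s['tool_rot'];Rm=R.from_quat([q[1],q[2],q[3],q[0]]).as_matrix();c=cam('wrist')
o=-c['R'].T@c['tvec'];print('cam in tool',np.round(Rm.T@(o-s['position']),3),'view dir in tool',np.round(Rm.T@c['R'][2],3),'cam x in tool',np.round(Rm.T@c['R'][0],3))
for g in (0,.046):
  for z in (-.05,-.0187,0): print(g,z,[np.round(proj(c,s['position']+Rm@np.array([k*g/2,0,z]))[0]) for k in (-1,1)])
print('piece in tool',np.round(Rm.T@(np.array([.4358,-.3586,0])-s['position']),4))
print('under tcp',proj(c,s['position']+Rm@np.array([0,0,.125])))
im=cv2.imread('pics/w2_r.png');crop(im,320,250,200,150,'w2c',4)
crop(cv2.imread('pics/w3_r.png'),320,220,200,150,'w3c',4)
g=grab('scene','s3');crop(g,215,200,200,150,'s3c',4);grab('top','t3')
E
```

```text
cam in tool [ 0.    -0.076 -0.193] view dir in tool [-0.     0.269  0.963] cam x in tool [1. 0. 0.]
0 -0.05 [array([321., 271.]), array([321., 271.])]
0 -0.0187 [array([321., 247.]), array([321., 247.])]
0 0 [array([321., 235.]), array([321., 235.])]
0.046 -0.05 [array([276., 271.]), array([365., 271.])]
0.046 -0.0187 [array([283., 247.]), array([358., 247.])]
0.046 0 [array([287., 235.]), array([355., 235.])]
piece in tool [-0.0021  0.0006  0.1282]
under tcp [[320.77289454 192.27151456]]
w2c origin 220 175
w3c origin 220 145
s3c origin 115 125
```

View pics/w2c.png

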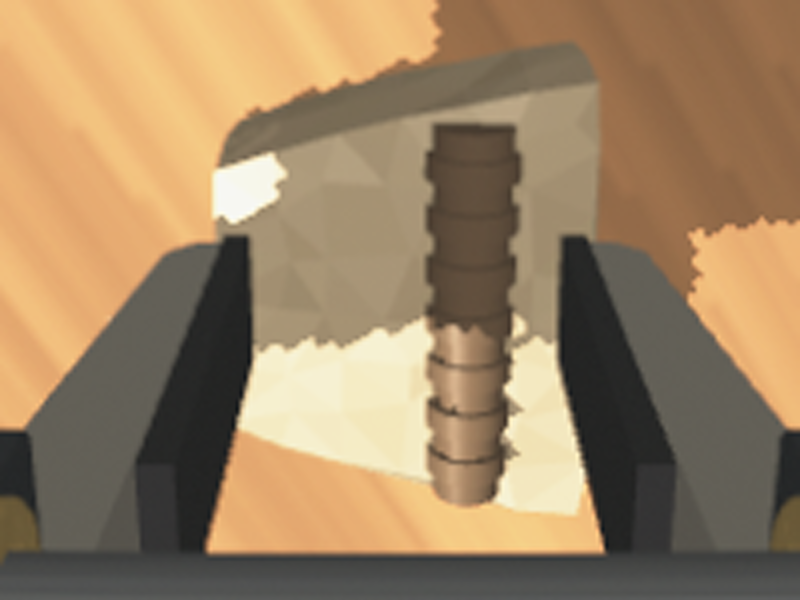

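View pics/s3c.png

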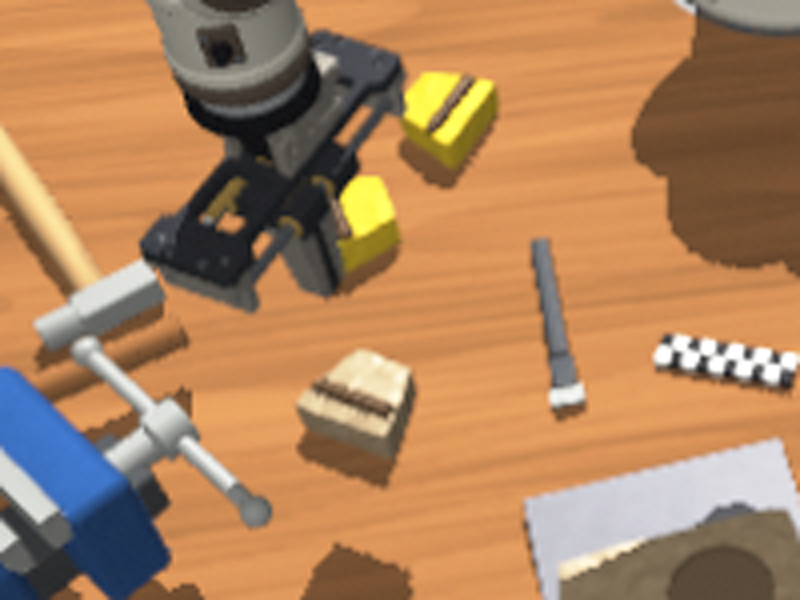

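```bash
python3 - <<'E'
from h import *
s=sense(); print(s['position'],s['t'],s['finger_gap'],s['qpos'])
for n in('scene','top'):
    c=cam(n)
    for dz in (0,.02,.04,.06): print(n,dz,np.round(proj(c,s['position']+[0,0,dz])[0],1))
g=cv2.imread('pics/t3.png');crop(g,430,200,150,110,'t3c',5)
E
```

```text
[ 0.43605118 -0.35693327  0.12496223] 4.4 0.0004917174334922328 [-9.00380841e-01  1.89118549e-01  1.69686498e+00  2.14202263e-05
  1.25739146e+00 -3.43255323e-01]
scene 0 [198.3 200.9]
scene 0.02 [196.6 196.3]
scene 0.04 [194.9 191.5]
scene 0.06 [193.1 186.6]
top 0 [436.  194.5]
top 0.02 [437.5 193. ]
top 0.04 [439.  191.5]
top 0.06 [440.6 189.9]
t3c origin 355 145
```

View pics/t3c.png

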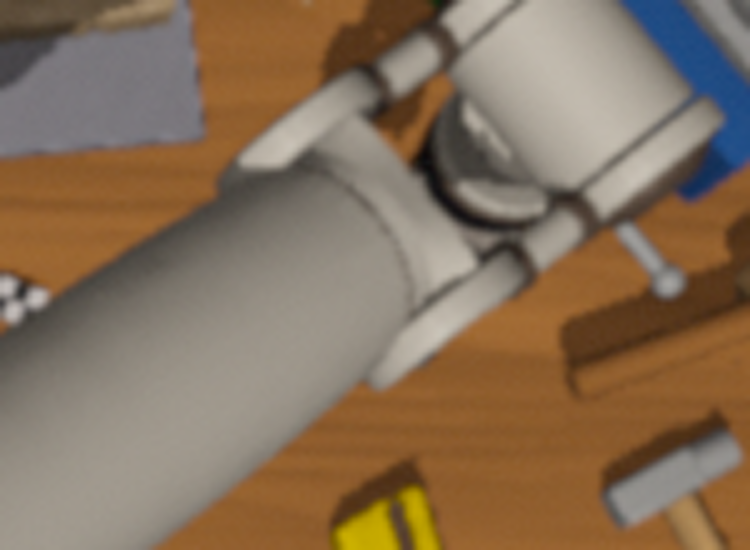

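```bash
python3 - <<'E'
from h import *
s=sense(); p=s['position'];q=s['tool_rot'];Rm=R.from_quat([q[1],q[2],q[3],q[0]]).as_matrix()
g=grab('scene','s4'); c=cam('scene'); w=grab('wrist','w4'); cw=cam('wrist')
print(p,sense()['position'],s['t'])
for im,cc,u,v,n in((g,c,197,195,'s4c'),(w,cw,320,240,'w4c')):
    k=10; W,H=64,56; u0,v0=u-W//2,v-H//2
    b=cv2.resize(im[v0:v0+H,u0:u0+W],None,fx=k,fy=k,interpolation=cv2.INTER_NEAREST)
    for dz,col in((0,(0,0,255)),(-.01,(0,255,0)),(-.02,(255,0,0)),(-.03,(255,255,0))):
        for y in(-.01,0,.01):
            x=(proj(cc,p+Rm@np.array([0,y,dz]))[0]-[u0,v0]+.5)*k; cv2.circle(b,tuple(int(t) for t in x),4,col,-1)
    cv2.imwrite(f'pics/{n}.png',b)
E
```

```text
[ 0.43605118 -0.35693327  0.12496223] [ 0.43569916 -0.35651989  0.12413026] 4.4
```

View pics/s4c.png

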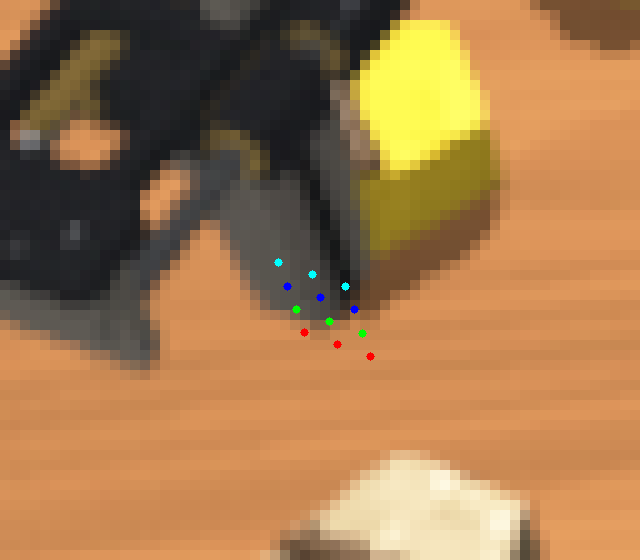

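View pics/w4c.png

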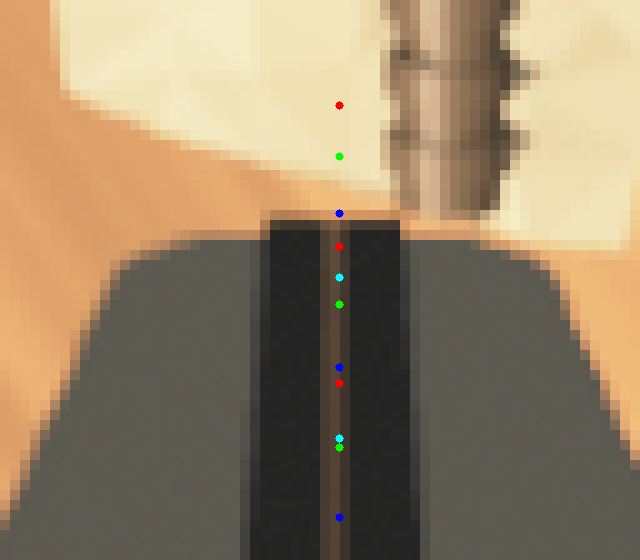

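The missed grasp showed that the real fingertips are about 21 mm short of the reported TCP. At reported z = 0.007 they sat on top of the piece (6 N), and the wrist and scene views of the closed tips agree with this. The piece has not moved. I'll reopen and go deeper.

Emit:
arm_command(
  targets=[
    {"gripper":100,"slide":[0,0,0],"turn":[0,0,0]},
    {"gripper":100,"slide":[0,-2,0],"turn":[0,0,0]},
    {"gripper":100,"slide":[0,-2,0],"turn":[0,0,0]},
    {"gripper":100,"slide":[0,-2,0],"turn":[0,0,0]},
    {"gripper":100,"slide":[0,-2,0],"turn":[0,0,0]},
    {"gripper":100,"slide":[0,-2,0],"turn":[0,0,0]},
    {"gripper":100,"slide":[0,-2,0],"turn":[0,0,0]},
    {"gripper":100,"slide":[0,-2,0],"turn":[0,0,0]},
    {"gripper":100,"slide":[0,-2,-20],"turn":[0,0,0]},
    {"gripper":100,"slide":[0,-2,-40],"turn":[0,0,0]},
    {"gripper":100,"slide":[0,-2,-70],"turn":[0,0,0]},
    {"gripper":100,"slide":[0,-2,-70],"turn":[0,0,0]},
  ],
)

```text
t: 5.7
position: [0.4342, -0.3568, 0.0521]
tool_rot: [-0.002, 0.961, -0.275, -0.003]
ft_force: [-0.6, 0.5, 0.1]
finger_gap: 0.0915
```

Emit:
arm_command(
  targets=[
    {"gripper":100,"slide":[0,0,-30],"turn":[0,0,0]},
    {"gripper":100,"slide":[0,0,-45],"turn":[0,0,0]},
    {"gripper":100,"slide":[0,0,-58],"turn":[0,0,0]},
    {"gripper":100,"slide":[0,0,-64],"turn":[0,0,0]},
    {"gripper":100,"slide":[0,0,-64],"turn":[0,0,0]},
  ],
)

```text
t: 6.2
position: [0.4364, -0.3594, -0.0082]
tool_rot: [-0.0, 0.961, -0.275, -0.0]
ft_force: [-0.1, -0.2, 0.5]
finger_gap: 0.0917
```

Emit:
arm_command(
  targets=[
    {"gripper":0,"slide":[0,0,-3],"turn":[0,0,0]},
    {"gripper":0,"slide":[0,0,-3],"turn":[0,0,0]},
    {"gripper":0,"slide":[0,0,-3],"turn":[0,0,0]},
    {"gripper":0,"slide":[0,0,-3],"turn":[0,0,0]},
    {"gripper":0,"slide":[0,0,-3],"turn":[0,0,0]},
    {"gripper":0,"slide":[0,0,-3],"turn":[0,0,0]},
    {"gripper":0,"slide":[0,0,-3],"turn":[0,0,0]},
    {"gripper":0,"slide":[0,0,-3],"turn":[0,0,0]},
  ],
)

```text
t: 7.0
position: [0.4366, -0.3598, -0.0106]
tool_rot: [0.0, 0.961, -0.275, 0.0]
ft_force: [-1.1, 1.5, 4.4]
finger_gap: 0.0557
```

```bash
python3 look.py w5 middle_piece
```

```text
t 7.0 pos [ 0.4366 -0.3598 -0.0106] jaw -0.5571 tilt [ 0.     -0.0002] gap 0.0557 F [-1.1  1.5  4.4]
middle_piece 0.75 [326. 253.] 11195 edge False fit [ 0.4371 -0.3594 -0.5455] 0.04 prior [ 0.4358 -0.3586 -0.5561]
middle_piece 0.58 [632. 163.] 1342 edge True fit [ 0.4358 -0.3586 -0.5   ] 1.0 prior [ 0.4358 -0.3586 -0.5561]
```

View pics/w5.png

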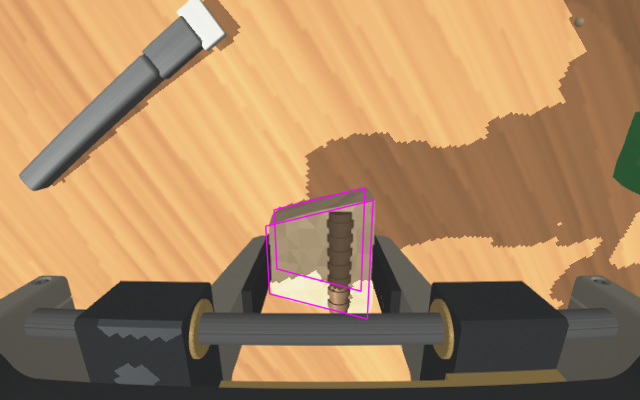

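Now held: gap 55.7 mm. I lift it and carry it to the strip.

Emit:
arm_command(
  targets=[
    {"gripper":0,"slide":[0,0,10],"turn":[0,0,0]},
    {"gripper":0,"slide":[0,0,35],"turn":[0,0,0]},
    {"gripper":0,"slide":[0,0,75],"turn":[0,0,0]},
    {"gripper":0,"slide":[0,0,110],"turn":[0,0,0]},
    {"gripper":0,"slide":[10,30,130],"turn":[0,0,0]},
    {"gripper":0,"slide":[24,70,130],"turn":[0,0,5]},
    {"gripper":0,"slide":[40,115,130],"turn":[0,0,10]},
    {"gripper":0,"slide":[56,160,130],"turn":[0,0,15]},
    {"gripper":0,"slide":[72,205,130],"turn":[0,0,20]},
    {"gripper":0,"slide":[88,250,130],"turn":[0,0,25]},
    {"gripper":0,"slide":[104,295,130],"turn":[0,0,30]},
    {"gripper":0,"slide":[116,330,130],"turn":[0,0,31.2]},
  ],
)

```text
t: 8.3
position: [0.5527, -0.0267, 0.119]
tool_rot: [-0.0, 1.0, -0.005, -0.0]
ft_force: [0.9, -0.7, -3.0]
finger_gap: 0.0555
```

Emit:
arm_command(
  targets=[
    {"gripper":0,"slide":[16,45,0],"turn":[0,0,0]},
    {"gripper":0,"slide":[32,90,0],"turn":[0,0,0]},
    {"gripper":0,"slide":[48,135,0],"turn":[0,0,0]},
    {"gripper":0,"slide":[62,175,0],"turn":[0,0,0]},
    {"gripper":0,"slide":[68.6,198,0],"turn":[0,0,0]},
    {"gripper":0,"slide":[68.6,205,0],"turn":[0,0,0]},
    {"gripper":0,"slide":[68.6,205,-20],"turn":[0,0,0]},
    {"gripper":0,"slide":[68.6,205,-50],"turn":[0,0,0]},
    {"gripper":0,"slide":[68.6,205,-75],"turn":[0,0,0]},
    {"gripper":0,"slide":[68.6,205,-85],"turn":[0,0,0]},
    {"gripper":0,"slide":[68.6,205,-85],"turn":[0,0,0]},
  ],
)

```text
t: 9.4
position: [0.6194, 0.1745, 0.0322]
tool_rot: [0.0, 1.0, -0.007, -0.002]
ft_force: [-0.6, -0.7, -2.9]
finger_gap: 0.0557
```

```bash
python3 look.py w6 strip_board
```

```text
t 9.4 pos [0.6194 0.1745 0.0322] jaw -0.0133 tilt [-0.0042 -0.0005] gap 0.0557 F [-0.6 -0.7 -2.9]
strip_board 0.62 [322. 123.] 25083 edge False fit [ 0.6212  0.1758 -0.0204] 0.391 prior [ 0.6212  0.1769 -0.0125]
```

View pics/w6.png

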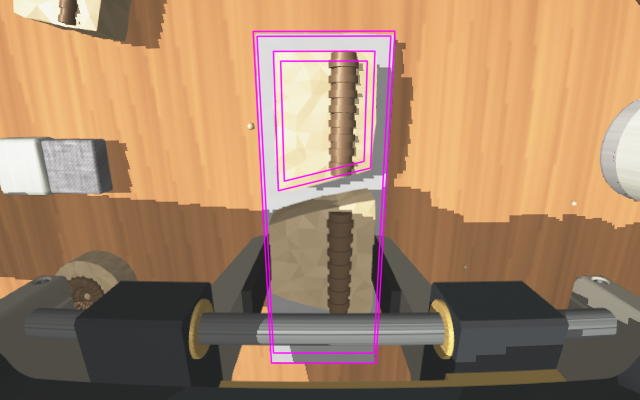

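Emit:
arm_command(
  targets=[
    {"gripper":0,"slide":[0,0,-12],"turn":[0,0,0]},
    {"gripper":0,"slide":[0,0,-20],"turn":[0,0,0]},
    {"gripper":0,"slide":[0,0,-25],"turn":[0,0,0]},
    {"gripper":0,"slide":[0,0,-27],"turn":[0,0,0]},
    {"gripper":0,"slide":[0,0,-28],"turn":[0,0,0]},
    {"gripper":0,"slide":[0,0,-28],"turn":[0,0,0]},
  ],
)

```text
t: 10.1
position: [0.6213, 0.1755, 0.0062]
tool_rot: [-0.0, 1.0, -0.006, 0.0]
ft_force: [-0.8, 0.2, -2.5]
finger_gap: 0.0556
```

Emit:
arm_command(
  targets=[
    {"gripper":0,"slide":[0,0,-2],"turn":[0,0,0]},
    {"gripper":0,"slide":[0,0,-3.5],"turn":[0,0,0]},
    {"gripper":0,"slide":[0,0,-4.5],"turn":[0,0,0]},
    {"gripper":0,"slide":[0,0,-5.2],"turn":[0,0,0]},
    {"gripper":0,"slide":[0,0,-5.2],"turn":[0,0,0]},
  ],
)

```text
t: 10.6
position: [0.6212, 0.1754, 0.0014]
tool_rot: [0.0, 1.0, -0.006, -0.0]
ft_force: [-2.1, -0.7, 2.3]
finger_gap: 0.056
```

Emit:
arm_command(
  targets=[
    {"gripper":100,"slide":[0,0,0],"turn":[0,0,0]},
    {"gripper":100,"slide":[0,0,0],"turn":[0,0,0]},
    {"gripper":100,"slide":[0,0,1],"turn":[0,0,0]},
    {"gripper":100,"slide":[0,0,15],"turn":[0,0,0]},
    {"gripper":100,"slide":[0,0,50],"turn":[0,0,0]},
    {"gripper":100,"slide":[0,0,90],"turn":[0,0,0]},
    {"gripper":100,"slide":[-30,30,110],"turn":[0,0,-3]},
    {"gripper":100,"slide":[-62,70,110],"turn":[0,0,-8]},
    {"gripper":100,"slide":[-94,108,110],"turn":[0,0,-14.9]},
    {"gripper":100,"slide":[-126,144,110],"turn":[0,0,-14.9]},
    {"gripper":100,"slide":[-155,172,110],"turn":[0,0,-14.9]},
    {"gripper":100,"slide":[-155,172,110],"turn":[0,0,-14.9]},
  ],
)

```text
t: 11.8
position: [0.4629, 0.3507, 0.112]
tool_rot: [-0.001, 0.991, -0.133, -0.0]
ft_force: [0.3, -0.1, 0.4]
finger_gap: 0.0921
```

```bash
python3 look.py w7 end_piece
```

```text
t 11.8 pos [0.4629 0.3507 0.112 ] jaw -0.2671 tilt [-0.0003  0.0014] gap 0.0921 F [ 0.3 -0.1  0.4]
end_piece 0.67 [326. 205.] 4667 edge False fit [ 0.4673  0.3462 -0.2656] 0.042 prior [ 0.4663  0.3474 -0.2724]
```

View pics/w7.png

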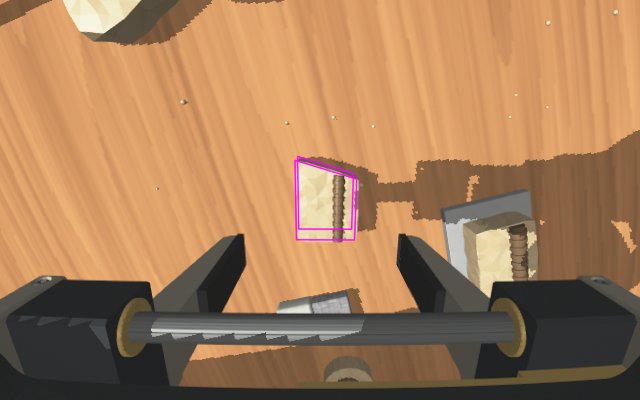

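Emit:
arm_command(
  targets=[
    {"gripper":100,"slide":[0.5,-0.5,-40],"turn":[0,0,0]},
    {"gripper":100,"slide":[0.5,-0.5,-75],"turn":[0,0,0]},
    {"gripper":100,"slide":[0.5,-0.5,-100],"turn":[0,0,0]},
    {"gripper":100,"slide":[0.5,-0.5,-112],"turn":[0,0,0]},
    {"gripper":100,"slide":[0.5,-0.5,-119],"turn":[0,0,0]},
    {"gripper":100,"slide":[0.5,-0.5,-122],"turn":[0,0,0]},
    {"gripper":0,"slide":[0.5,-0.5,-122],"turn":[0,0,0]},
    {"gripper":0,"slide":[0.5,-0.5,-122],"turn":[0,0,0]},
    {"gripper":0,"slide":[0.5,-0.5,-122],"turn":[0,0,0]},
    {"gripper":0,"slide":[0.5,-0.5,-122],"turn":[0,0,0]},
    {"gripper":0,"slide":[0.5,-0.5,-122],"turn":[0,0,0]},
    {"gripper":0,"slide":[0.5,-0.5,-122],"turn":[0,0,0]},
  ],
)

```text
t: 13.1
position: [0.4671, 0.3471, -0.0106]
tool_rot: [-0.0, 0.991, -0.136, 0.0]
ft_force: [-0.9, 0.3, 2.4]
finger_gap: 0.0558
```

Emit:
arm_command(
  targets=[
    {"gripper":0,"slide":[0,0,0],"turn":[0,0,0]},
    {"gripper":0,"slide":[0,0,0],"turn":[0,0,0]},
  ],
)

```text
t: 13.3
position: [0.4671, 0.3471, -0.0106]
tool_rot: [-0.0, 0.991, -0.136, 0.0]
ft_force: [1.0, -1.1, 4.0]
finger_gap: 0.0557
```

```bash
python3 look.py w8 end_piece
```

```text
t 13.3 pos [ 0.4671  0.3471 -0.0106] jaw -0.2725 tilt [0.0007 0.0003] gap 0.0557 F [ 1.  -1.1  4. ]
end_piece 0.66 [316. 251.] 12857 edge False fit [ 0.4671  0.3477 -0.2528] 0.032 prior [ 0.4663  0.3474 -0.2724]
```

View pics/w8.png

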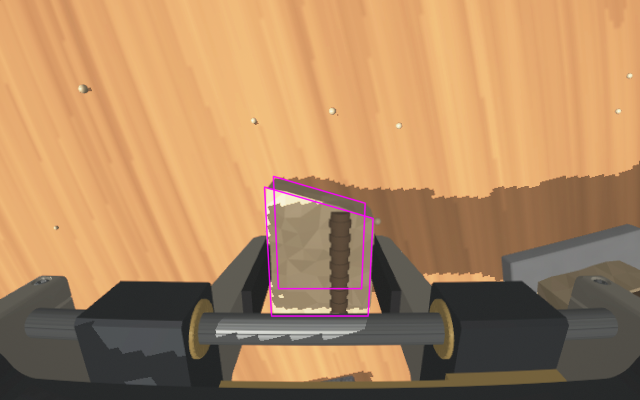

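Emit:
arm_command(
  targets=[
    {"gripper":0,"slide":[0,0,10],"turn":[0,0,0]},
    {"gripper":0,"slide":[0,0,35],"turn":[0,0,0]},
    {"gripper":0,"slide":[0,0,75],"turn":[0,0,0]},
    {"gripper":0,"slide":[0,0,110],"turn":[0,0,0]},
    {"gripper":0,"slide":[15,-24,125],"turn":[0,0,0]},
    {"gripper":0,"slide":[38,-61,125],"turn":[0,0,4]},
    {"gripper":0,"slide":[63,-101,125],"turn":[0,0,8]},
    {"gripper":0,"slide":[88,-141,125],"turn":[0,0,12]},
    {"gripper":0,"slide":[113,-181,125],"turn":[0,0,14.9]},
    {"gripper":0,"slide":[136,-218,125],"turn":[0,0,14.9]},
    {"gripper":0,"slide":[150,-240,125],"turn":[0,0,14.9]},
    {"gripper":0,"slide":[153.2,-246,125],"turn":[0,0,14.9]},
  ],
)

```text
t: 14.6
position: [0.6205, 0.098, 0.1134]
tool_rot: [0.0, 1.0, -0.008, -0.0]
ft_force: [-0.1, -0.1, -2.5]
finger_gap: 0.0559
```

Emit:
arm_command(
  targets=[
    {"gripper":0,"slide":[0,0,-20],"turn":[0,0,0]},
    {"gripper":0,"slide":[0,0,-45],"turn":[0,0,0]},
    {"gripper":0,"slide":[0,0,-70],"turn":[0,0,0]},
    {"gripper":0,"slide":[0,0,-80],"turn":[0,0,0]},
    {"gripper":0,"slide":[0,0,-80],"turn":[0,0,0]},
  ],
)

```text
t: 15.1
position: [0.6175, 0.1017, 0.0318]
tool_rot: [-0.0, 1.0, -0.006, -0.002]
ft_force: [-0.1, 0.2, -1.9]
finger_gap: 0.0558
```

```bash
python3 look.py w9 strip_board
```

```text
t 15.1 pos [0.6175 0.1017 0.0318] jaw -0.0118 tilt [-0.0049  0.0004] gap 0.0558 F [-0.1  0.2 -1.9]
strip_board 0.86 [328.  57.] 16022 edge True fit [ 0.6238  0.2514 -0.0297] 0.447 prior [ 0.6212  0.1769 -0.0125]
```

View pics/w9.png

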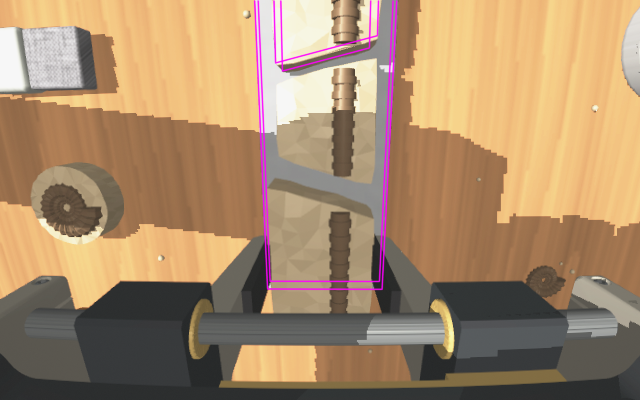

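Emit:
arm_command(
  targets=[
    {"gripper":0,"slide":[0,0,-12],"turn":[0,0,0]},
    {"gripper":0,"slide":[0,0,-20],"turn":[0,0,0]},
    {"gripper":0,"slide":[0,0,-25],"turn":[0,0,0]},
    {"gripper":0,"slide":[0,0,-27],"turn":[0,0,0]},
    {"gripper":0,"slide":[0,0,-28],"turn":[0,0,0]},
    {"gripper":0,"slide":[0,0,-28],"turn":[0,0,0]},
  ],
)

```text
t: 15.8
position: [0.62, 0.1009, 0.0059]
tool_rot: [-0.0, 1.0, -0.006, 0.0]
ft_force: [-0.7, 0.4, -2.8]
finger_gap: 0.0557
```

Emit:
arm_command(
  targets=[
    {"gripper":0,"slide":[0,0,-2],"turn":[0,0,0]},
    {"gripper":0,"slide":[0,0,-3.5],"turn":[0,0,0]},
    {"gripper":0,"slide":[0,0,-4.5],"turn":[0,0,0]},
    {"gripper":0,"slide":[0,0,-4.9],"turn":[0,0,0]},
    {"gripper":0,"slide":[0,0,-4.9],"turn":[0,0,0]},
  ],
)

```text
t: 16.3
position: [0.62, 0.1009, 0.0014]
tool_rot: [0.0, 1.0, -0.006, 0.0]
ft_force: [-1.2, -0.9, 1.2]
finger_gap: 0.0556
```

Emit:
arm_command(
  targets=[
    {"gripper":100,"slide":[0,0,0],"turn":[0,0,0]},
    {"gripper":100,"slide":[0,0,0],"turn":[0,0,0]},
    {"gripper":100,"slide":[0,0,1],"turn":[0,0,0]},
    {"gripper":100,"slide":[0,0,15],"turn":[0,0,0]},
    {"gripper":100,"slide":[0,0,50],"turn":[0,0,0]},
    {"gripper":100,"slide":[0,0,90],"turn":[0,0,0]},
    {"gripper":100,"slide":[-30,4,100],"turn":[0,0,0]},
    {"gripper":100,"slide":[-75,9,100],"turn":[0,0,0]},
    {"gripper":100,"slide":[-120,14,100],"turn":[0,0,0]},
    {"gripper":100,"slide":[-160,19,100],"turn":[0,0,0]},
    {"gripper":100,"slide":[-188,22,100],"turn":[0,0,0]},
    {"gripper":100,"slide":[-188,22,100],"turn":[0,0,0]},
  ],
)

```text
t: 17.5
position: [0.429, 0.1235, 0.1012]
tool_rot: [-0.0, 1.0, -0.006, -0.0]
ft_force: [0.7, -0.4, -0.2]
finger_gap: 0.0919
```

```bash
python3 look.py w10 nodule; python3 -c "
from h import *
print(sense()['position'])"
```

```text
t 17.5 pos [0.429  0.1235 0.1012] jaw -0.0113 tilt [-0.0009  0.0001] gap 0.0919 F [ 0.7 -0.4 -0.2]
nodule 0.81 [325. 204.] 3206 edge False fit [0.4335 0.1202 0.0979] 0.041 prior [0.4318 0.1226 0.2572]
[0.43277953 0.12294061 0.10221378]
```

View pics/w10.png

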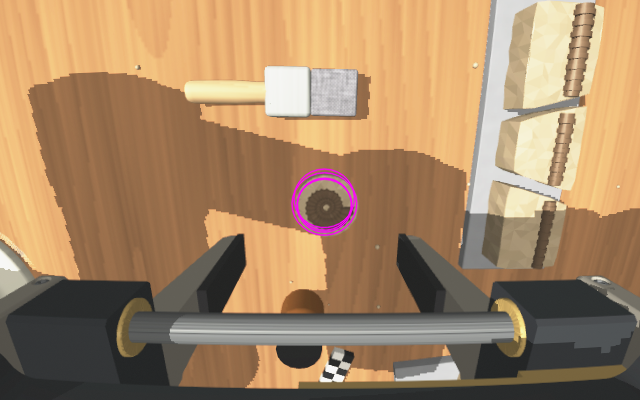

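Emit:
arm_command(
  targets=[
    {"gripper":100,"slide":[0,-1.5,-40],"turn":[0,0,0]},
    {"gripper":100,"slide":[0,-1.5,-75],"turn":[0,0,0]},
    {"gripper":100,"slide":[0,-1.5,-95],"turn":[0,0,0]},
    {"gripper":100,"slide":[0,-1.5,-107],"turn":[0,0,0]},
    {"gripper":100,"slide":[0,-1.5,-112],"turn":[0,0,0]},
    {"gripper":100,"slide":[0,-1.5,-112],"turn":[0,0,0]},
    {"gripper":0,"slide":[0,-1.5,-112],"turn":[0,0,0]},
    {"gripper":0,"slide":[0,-1.5,-112],"turn":[0,0,0]},
    {"gripper":0,"slide":[0,-1.5,-112],"turn":[0,0,0]},
    {"gripper":0,"slide":[0,-1.5,-112],"turn":[0,0,0]},
    {"gripper":0,"slide":[0,-1.5,-112],"turn":[0,0,0]},
    {"gripper":0,"slide":[0,-1.5,-112],"turn":[0,0,0]},
  ],
)

```text
t: 18.8
position: [0.4325, 0.1214, -0.0105]
tool_rot: [-0.0, 1.0, -0.006, 0.001]
ft_force: [0.8, -0.2, 3.9]
finger_gap: 0.0586
```

Emit:
arm_command(
  targets=[
    {"gripper":0,"slide":[0,0,0],"turn":[0,0,0]},
    {"gripper":0,"slide":[0,0,0],"turn":[0,0,0]},
  ],
)

```text
t: 19.0
position: [0.4325, 0.1214, -0.0105]
tool_rot: [-0.0, 1.0, -0.006, 0.001]
ft_force: [-0.0, 0.8, 5.1]
finger_gap: 0.0591
```

```bash
python3 look.py w11 nodule
```

```text
t 19.0 pos [ 0.4325  0.1214 -0.0105] jaw -0.0126 tilt [0.0011 0.    ] gap 0.0591 F [-0.   0.8  5.1]
nodule 0.61 [319. 250.] 8158 edge False fit [0.4323 0.1209 0.0614] 0.043 prior [0.4318 0.1226 0.2572]
nodule 0.49 [291. 377.] 613 edge False fit [0.4318 0.1226 0.    ] 1.0 prior [0.4318 0.1226 0.2572]
```

View pics/w11.png

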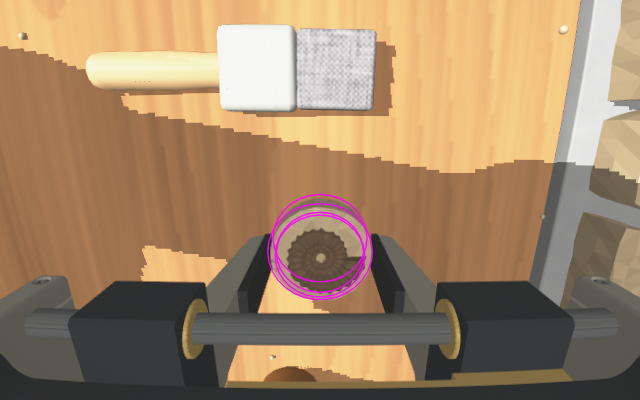

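Emit:
arm_command(
  targets=[
    {"gripper":0,"slide":[0,0,10],"turn":[0,0,0]},
    {"gripper":0,"slide":[0,0,35],"turn":[0,0,0]},
    {"gripper":0,"slide":[0,0,75],"turn":[0,0,0]},
    {"gripper":0,"slide":[0,0,110],"turn":[0,0,0]},
    {"gripper":0,"slide":[18,-22,120],"turn":[0,0,0]},
    {"gripper":0,"slide":[45,-54,120],"turn":[0,0,3]},
    {"gripper":0,"slide":[75,-90,120],"turn":[0,0,7]},
    {"gripper":0,"slide":[105,-126,120],"turn":[0,0,7]},
    {"gripper":0,"slide":[135,-162,120],"turn":[0,0,7]},
    {"gripper":0,"slide":[165,-198,120],"turn":[0,0,7]},
    {"gripper":0,"slide":[190,-230,120],"turn":[0,0,7]},
    {"gripper":0,"slide":[205,-246,120],"turn":[0,0,7]},
  ],
)

```text
t: 20.3
position: [0.6374, -0.1274, 0.1084]
tool_rot: [0.0, 0.999, 0.054, -0.001]
ft_force: [0.5, 0.3, -2.2]
finger_gap: 0.0589
```

Emit:
arm_command(
  targets=[
    {"gripper":0,"slide":[6,-6,0],"turn":[0,0,0]},
    {"gripper":0,"slide":[6,-6,-15],"turn":[0,0,0]},
    {"gripper":0,"slide":[6,-6,-30],"turn":[0,0,0]},
    {"gripper":0,"slide":[6,-6,-40],"turn":[0,0,0]},
    {"gripper":0,"slide":[6,-6,-40],"turn":[0,0,0]},
    {"gripper":0,"slide":[6,-6,-40],"turn":[0,0,0]},
  ],
)

```text
t: 20.9
position: [0.6423, -0.1298, 0.0685]
tool_rot: [-0.0, 0.998, 0.055, -0.001]
ft_force: [0.7, 0.2, -2.0]
finger_gap: 0.0586
```

```bash
cat > slab.py <<'E'
import sys,pickle
from h import *
p=pickle.load(open('p1.pkl','rb'))
s=sense(); print(np.round(s['position'],4),s['finger_gap'],s['ft_force'].round(1),s['t'])
P=p['slab_board']; circ=prism([(34+34*np.cos(a),20+34*np.sin(a)) for a in np.linspace(0,6.28,40)],8,38)
off=np.array([0,-.0005,.0105]); 
for n in sys.argv[2:]:
    im=grab(n,sys.argv[1]+n+'_r'); c=cam(n); b=cv2.resize(im,None,fx=3,fy=3,interpolation=cv2.INTER_CUBIC)
    for V,col in [(circ[40:],(255,0,255)),(circ[:40],(255,255,0))]:
        cv2.polylines(b,[np.round(((proj(c,place(V,P))+.5)*3-.5)*16).astype(np.int32)],True,col,1,cv2.LINE_AA,4)
    for V in M['slab_board']:
        q=place(V,P); 
        cv2.polylines(b,[np.round(((proj(c,q[4:])+.5)*3-.5)*16).astype(np.int32)],True,(0,255,0),1,cv2.LINE_AA,4)
    ctr=((proj(c,place(np.array([[.034,.02,.05]]),P))[0])*3)
    x0=int(np.clip(ctr[0]-300,0,1920-600));y0=int(np.clip(ctr[1]-220,0,1200-440))
    cv2.imwrite(f'pics/{sys.argv[1]}{n}.png',b[y0:y0+440,x0:x0+600])
E
python3 slab.py a scene wrist
```

```text
[ 0.6423 -0.1298  0.0685] 0.0586457511068054 [ 0.7  0.2 -2. ] 20.9
```

View pics/ascene.png

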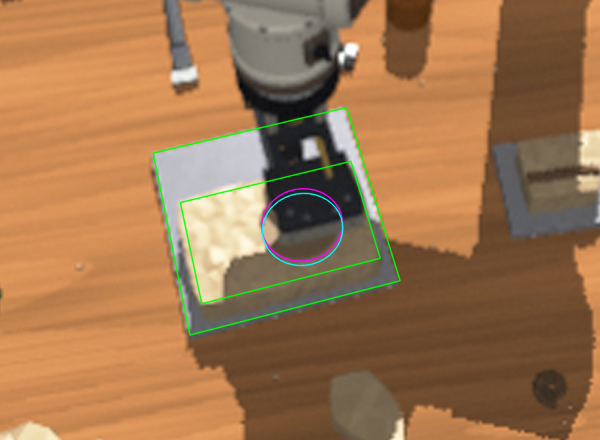

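View pics/awrist.png

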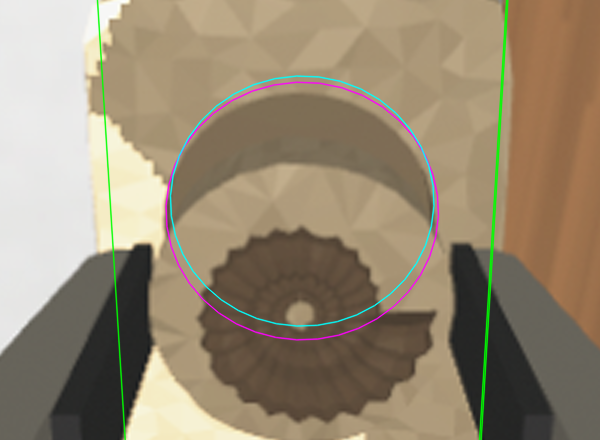

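```bash
python3 - <<'E'
from h import *
import pickle
P=pickle.load(open('p1.pkl','rb'))['slab_board']
circ=prism([(34+34*np.cos(a),20+34*np.sin(a)) for a in np.linspace(0,6.28,40)],8,38)
outs=[]
for n,(u,v) in (('top',(358,134)),('scene',(296,273))):
    im=cv2.imread(f'pics/{n}1.png'); c=cam(n); k=8; b=cv2.resize(im[v-22:v+22,u-24:u+24],None,fx=k,fy=k,interpolation=cv2.INTER_CUBIC)
    b=cv2.convertScaleAbs(b,alpha=1.6)
    for V,col in [(circ[40:],(255,0,255)),(circ[:40],(255,255,0))]:
        q=(proj(c,place(V,P))-[u-24,v-22]+.5)*k; cv2.polylines(b,[np.round(q*16).astype(np.int32)],True,col,1,cv2.LINE_AA,4)
    outs.append(b)
cv2.imwrite('pics/holl.png',np.hstack(outs))
print(sense()['position'],sense()['t'])
E
```

```text
[ 0.64329079 -0.13046888  0.06979252] 21.0
```

View pics/holl.png

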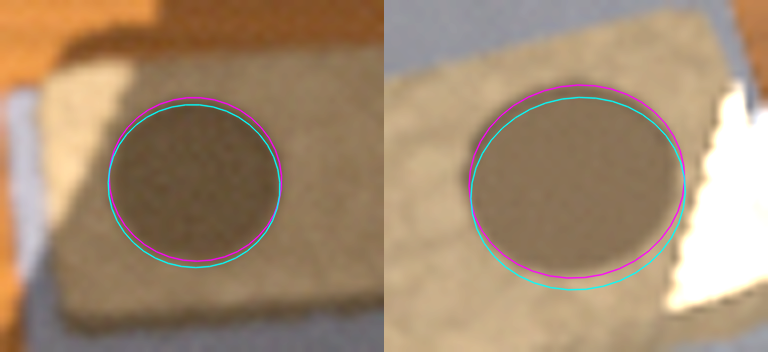

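Emit:
arm_command(
  targets=[
    {"gripper":0,"slide":[0,-2,-8],"turn":[0,0,0]},
    {"gripper":0,"slide":[0,-2,-18],"turn":[0,0,0]},
    {"gripper":0,"slide":[0,-2,-25],"turn":[0,0,0]},
    {"gripper":0,"slide":[0,-2,-30],"turn":[0,0,0]},
    {"gripper":0,"slide":[0,-2,-32],"turn":[0,0,0]},
    {"gripper":0,"slide":[0,-2,-32],"turn":[0,0,0]},
  ],
)

```text
t: 21.6
position: [0.6426, -0.1325, 0.0365]
tool_rot: [-0.0, 0.998, 0.055, -0.0]
ft_force: [0.1, -0.1, -1.3]
finger_gap: 0.0589
```

Emit:
arm_command(
  targets=[
    {"gripper":0,"slide":[0,0,-2],"turn":[0,0,0]},
    {"gripper":0,"slide":[0,0,-4],"turn":[0,0,0]},
    {"gripper":0,"slide":[0,0,-4],"turn":[0,0,0]},
  ],
)

```text
t: 21.9
position: [0.6428, -0.1326, 0.0328]
tool_rot: [-0.0, 0.998, 0.055, -0.0]
ft_force: [0.2, -0.1, -2.4]
finger_gap: 0.059
```

```bash
python3 slab.py b wrist
```

```text
[ 0.6428 -0.1326  0.0328] 0.05902011569569161 [ 0.2 -0.1 -2.4] 21.9
```

View pics/bwrist.png

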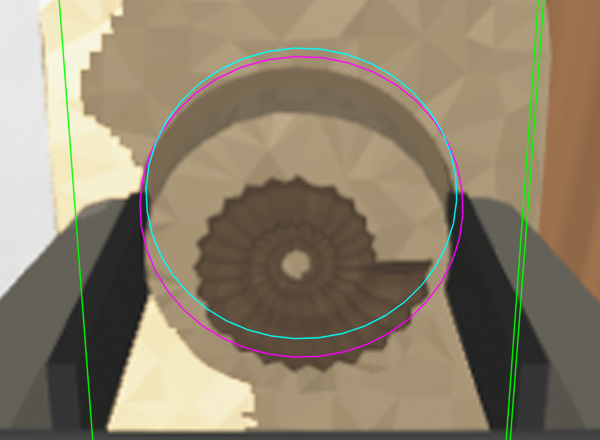

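Emit:
arm_command(
  targets=[
    {"gripper":0,"slide":[0,0,-2],"turn":[0,0,0]},
    {"gripper":0,"slide":[0,0,-3.5],"turn":[0,0,0]},
    {"gripper":0,"slide":[0,0,-4.6],"turn":[0,0,0]},
    {"gripper":0,"slide":[0,0,-5.2],"turn":[0,0,0]},
    {"gripper":0,"slide":[0,0,-5.2],"turn":[0,0,0]},
  ],
)

```text
t: 22.45
position: [0.6428, -0.1326, 0.0277]
tool_rot: [-0.0, 0.998, 0.055, -0.0]
ft_force: [-0.7, 0.2, -2.5]
finger_gap: 0.0586
```

Emit:
arm_command(
  targets=[
    {"gripper":0,"slide":[0,0,-0.7],"turn":[0,0,0]},
    {"gripper":0,"slide":[0,0,-0.7],"turn":[0,0,0]},
  ],
)

```text
t: 22.65
position: [0.643, -0.1327, 0.0276]
tool_rot: [0.0, 0.998, 0.055, 0.0]
ft_force: [-1.2, 1.2, 1.9]
finger_gap: 0.0589
```

Emit:
arm_command(
  targets=[
    {"gripper":100,"slide":[0,0,0],"turn":[0,0,0]},
    {"gripper":100,"slide":[0,0,0],"turn":[0,0,0]},
    {"gripper":100,"slide":[0,0,1],"turn":[0,0,0]},
    {"gripper":100,"slide":[0,0,12],"turn":[0,0,0]},
    {"gripper":100,"slide":[0,0,40],"turn":[0,0,0]},
    {"gripper":100,"slide":[0,0,70],"turn":[0,0,0]},
    {"gripper":100,"slide":[-35,4,75],"turn":[0,0,-6]},
    {"gripper":100,"slide":[-80,10,75],"turn":[0,0,-13]},
    {"gripper":100,"slide":[-125,16,75],"turn":[0,0,-20]},
    {"gripper":100,"slide":[-168,22,75],"turn":[0,0,-27.7]},
    {"gripper":100,"slide":[-208,27,75],"turn":[0,0,-27.7]},
    {"gripper":100,"slide":[-208,27,75],"turn":[0,0,-27.7]},
  ],
)

```text
t: 23.85
position: [0.43, -0.1037, 0.1009]
tool_rot: [-0.001, 0.983, -0.186, -0.002]
ft_force: [1.0, 0.3, -0.4]
finger_gap: 0.0922
```

```bash
python3 look.py w12 scale_bar; python3 -c "
from h import *
print(sense()['position'])"; python3 slab.py c scene
```

```text
t 23.85 pos [ 0.43   -0.1037  0.1009] jaw -0.3744 tilt [-0.004   0.0018] gap 0.0922 F [ 1.   0.3 -0.4]
scale_bar 0.73 [328. 194.] 2485 edge False fit [ 0.4353 -0.1056 -0.3623] 0.035 prior [ 0.4343 -0.1054 -0.3729]
[ 0.43519152 -0.10589601  0.10311368]
[ 0.4352 -0.1059  0.1031] 0.09216759235178386 [ 0.5 -0.   0.6] 23.95
```

View pics/w12.png

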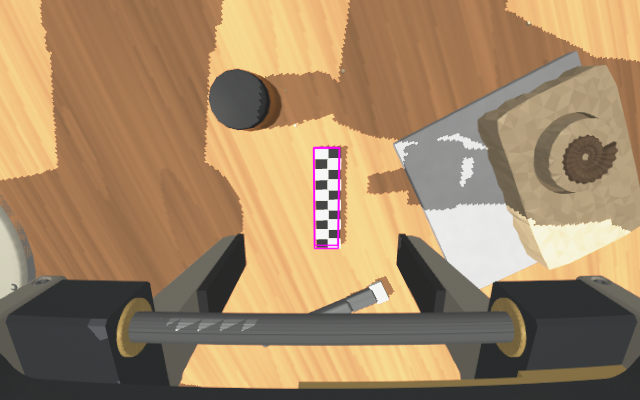

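View pics/cscene.png

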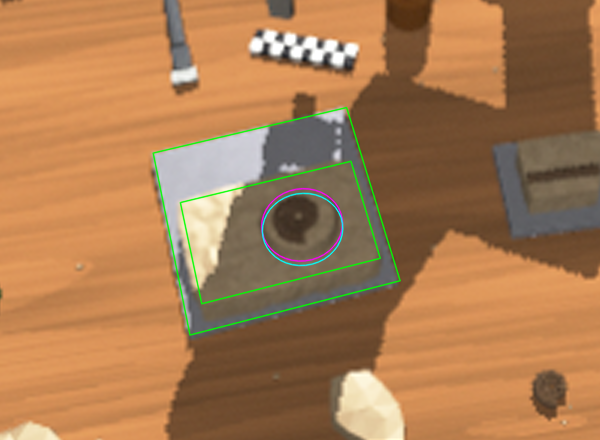

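Emit:
arm_command(
  targets=[
    {"gripper":60,"slide":[0,0,-20],"turn":[0,0,0]},
    {"gripper":60,"slide":[0,0,-45],"turn":[0,0,0]},
    {"gripper":60,"slide":[0,0,-70],"turn":[0,0,0]},
    {"gripper":60,"slide":[0,0,-90],"turn":[0,0,0]},
    {"gripper":60,"slide":[0,0,-105],"turn":[0,0,0]},
    {"gripper":60,"slide":[0,0,-112],"turn":[0,0,0]},
    {"gripper":60,"slide":[0,0,-116],"turn":[0,0,0]},
    {"gripper":60,"slide":[0,0,-118],"turn":[0,0,0]},
    {"gripper":60,"slide":[0,0,-118],"turn":[0,0,0]},
  ],
)

```text
t: 24.9
position: [0.4356, -0.106, -0.0154]
tool_rot: [0.0, 0.983, -0.186, 0.001]
ft_force: [0.1, 0.1, 1.0]
finger_gap: 0.0553
```

Emit:
arm_command(
  targets=[
    {"gripper":60,"slide":[0,0,-1.5],"turn":[0,0,0]},
    {"gripper":60,"slide":[0,0,-3],"turn":[0,0,0]},
    {"gripper":60,"slide":[0,0,-3],"turn":[0,0,0]},
  ],
)

```text
t: 25.2
position: [0.4349, -0.1057, -0.0188]
tool_rot: [0.0, 0.983, -0.186, 0.0]
ft_force: [0.8, -0.2, -1.4]
finger_gap: 0.0552
```

```bash
python3 look.py w13 scale_bar
```

```text
t 25.2 pos [ 0.4349 -0.1057 -0.0188] jaw -0.3739 tilt [ 0.0002 -0.0001] gap 0.0552 F [ 0.8 -0.2 -1.4]
scale_bar 0.59 [324. 238.] 6123 edge False fit [ 0.4356 -0.1058 -0.3648] 0.077 prior [ 0.4343 -0.1054 -0.3729]
```

View pics/w13_r.png

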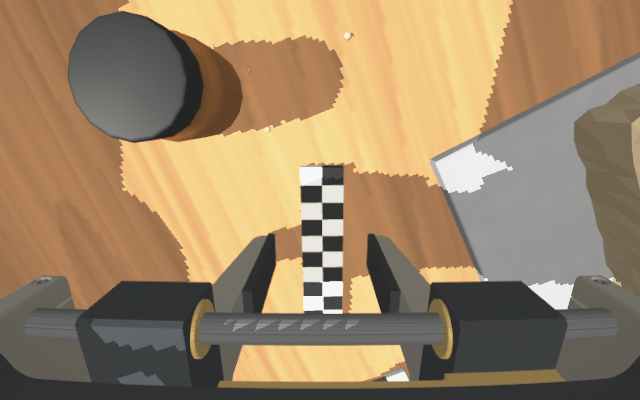

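Emit:
arm_command(
  targets=[
    {"gripper":0,"slide":[0,0,0],"turn":[0,0,0]},
    {"gripper":0,"slide":[0,0,0],"turn":[0,0,0]},
    {"gripper":0,"slide":[0,0,0],"turn":[0,0,0]},
    {"gripper":0,"slide":[0,0,0],"turn":[0,0,0]},
    {"gripper":0,"slide":[0,0,0],"turn":[0,0,0]},
    {"gripper":0,"slide":[0,0,0],"turn":[0,0,0]},
    {"gripper":0,"slide":[0,0,0],"turn":[0,0,0]},
  ],
)

```text
t: 26.0
position: [0.4349, -0.1056, -0.0189]
tool_rot: [0.0, 0.983, -0.186, 0.0]
ft_force: [-0.2, -0.6, -1.0]
finger_gap: 0.0227
```

Emit:
arm_command(
  targets=[
    {"gripper":0,"slide":[0,0,8],"turn":[0,0,0]},
    {"gripper":0,"slide":[0,0,25],"turn":[0,0,0]},
    {"gripper":0,"slide":[0,0,50],"turn":[0,0,0]},
    {"gripper":0,"slide":[0,0,75],"turn":[0,0,0]},
    {"gripper":0,"slide":[15,-7,85],"turn":[0,0,5]},
    {"gripper":0,"slide":[40,-18,85],"turn":[0,0,12]},
    {"gripper":0,"slide":[70,-32,85],"turn":[0,0,19]},
    {"gripper":0,"slide":[100,-45,85],"turn":[0,0,25]},
    {"gripper":0,"slide":[120,-54,85],"turn":[0,0,27.7]},
    {"gripper":0,"slide":[124,-56,85],"turn":[0,0,27.7]},
    {"gripper":0,"slide":[124,-56,70],"turn":[0,0,27.7]},
    {"gripper":0,"slide":[124,-56,55],"turn":[0,0,27.7]},
  ],
)

```text
t: 27.2
position: [0.5579, -0.161, 0.035]
tool_rot: [-0.0, 0.999, 0.054, -0.0]
ft_force: [-0.4, 0.3, -1.0]
finger_gap: 0.0232
```

Emit:
arm_command(
  targets=[
    {"gripper":0,"slide":[0,0,-10],"turn":[0,0,0]},
    {"gripper":0,"slide":[0,0,-15],"turn":[0,0,0]},
    {"gripper":0,"slide":[0,0,-15],"turn":[0,0,0]},
  ],
)

```text
t: 27.5
position: [0.5575, -0.1609, 0.0198]
tool_rot: [-0.001, 0.999, 0.055, -0.001]
ft_force: [-0.1, -0.5, -0.3]
finger_gap: 0.0234
```

```bash
python3 look.py w14 slab_board
```

```text
t 27.5 pos [ 0.5575 -0.1609  0.0198] jaw 0.1095 tilt [-0.0024  0.0013] gap 0.0234 F [-0.1 -0.5 -0.3]
slab_board 0.83 [411. 164.] 36897 edge False fit [ 0.6138 -0.1554  0.1304] 0.481 prior [ 0.6119 -0.1546  0.1102]
```

View pics/w14.png

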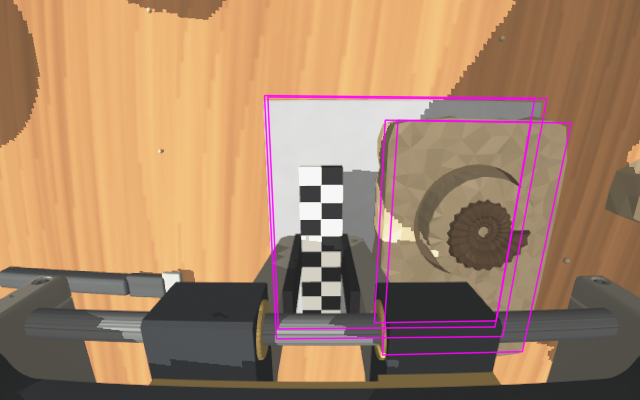

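Emit:
arm_command(
  targets=[
    {"gripper":0,"slide":[0,0,-10],"turn":[0,0,0]},
    {"gripper":0,"slide":[0,0,-18],"turn":[0,0,0]},
    {"gripper":0,"slide":[0,0,-22],"turn":[0,0,0]},
    {"gripper":0,"slide":[0,0,-23.5],"turn":[0,0,0]},
    {"gripper":0,"slide":[0,0,-23.5],"turn":[0,0,0]},
  ],
)

```text
t: 28.1
position: [0.5587, -0.1615, -0.0028]
tool_rot: [-0.0, 0.998, 0.055, -0.0]
ft_force: [-0.8, -0.7, -0.7]
finger_gap: 0.0234
```

Emit:
arm_command(
  targets=[
    {"gripper":0,"slide":[0,0,-2],"turn":[0,0,0]},
    {"gripper":0,"slide":[0,0,-3.2],"turn":[0,0,0]},
    {"gripper":0,"slide":[0,0,-4.2],"turn":[0,0,0]},
    {"gripper":0,"slide":[0,0,-4.2],"turn":[0,0,0]},
  ],
)

```text
t: 28.5
position: [0.5588, -0.1616, -0.0067]
tool_rot: [-0.0, 0.998, 0.055, -0.0]
ft_force: [-0.2, 0.6, 0.0]
finger_gap: 0.0233
```

Emit:
arm_command(
  targets=[
    {"gripper":0,"slide":[0,0,-0.5],"turn":[0,0,0]},
    {"gripper":0,"slide":[0,0,-0.5],"turn":[0,0,0]},
  ],
)

```text
t: 28.7
position: [0.559, -0.1617, -0.0069]
tool_rot: [0.0, 0.998, 0.055, 0.0]
ft_force: [-0.8, 1.0, 0.8]
finger_gap: 0.023
```

Emit:
arm_command(
  targets=[
    {"gripper":35,"slide":[0,0,0],"turn":[0,0,0]},
    {"gripper":35,"slide":[0,0,0],"turn":[0,0,0]},
    {"gripper":35,"slide":[0,0,0],"turn":[0,0,0]},
    {"gripper":35,"slide":[0,0,8],"turn":[0,0,0]},
    {"gripper":35,"slide":[0,0,25],"turn":[0,0,0]},
    {"gripper":35,"slide":[0,0,60],"turn":[0,0,0]},
    {"gripper":35,"slide":[0,0,100],"turn":[0,0,0]},
    {"gripper":35,"slide":[0,0,140],"turn":[0,0,0]},
    {"gripper":35,"slide":[0,0,170],"turn":[0,0,0]},
    {"gripper":35,"slide":[0,0,170],"turn":[0,0,0]},
  ],
)

```text
t: 29.7
position: [0.5622, -0.1633, 0.1694]
tool_rot: [0.003, 0.998, 0.055, 0.005]
ft_force: [0.5, -0.0, 0.2]
finger_gap: 0.032
```

```bash
cat > chk.py <<'E'
import sys,pickle
from h import *
p=pickle.load(open('p1.pkl','rb')); print('t',sense()['t'])
jobs=[('scale_bar','slab_board',.012,(-.052,0)),('nodule','slab_board',.038,(.034,.02)),('middle_piece','strip_board',.012,(0,-.002)),('end_piece','strip_board',.012,(0,-.076))]
for n in sys.argv[2:]:
    im=grab(n,sys.argv[1]+n+'_r'); c=cam(n); vis=im.copy()
    for k,b,z,tg in jobs:
        B=p[b]; t=place(np.array([[tg[0],tg[1],0]]),B)[0]
        outline(vis,c,k,(t[0],t[1],B[2]),(255,0,255),z)
        for r in silhouettes(n,k):
            if np.hypot(*(np.array(r['pixel'])-proj(c,t+[0,0,z+.015])[0]))>30: continue
            m=r['pixels']; 
            f=fit(k,[(c,m*1.)],t,z=z); d=f.x[:2]-B[:2]; cc,ss=np.cos(B[2]),np.sin(B[2])
            print(n,k,round(r['confidence'],2),m.sum(),'rel',np.round([cc*d[0]+ss*d[1],-ss*d[0]+cc*d[1],f.x[2]-B[2]],4),'cost',round(f.fun,3),'target',tg)
    cv2.imwrite(f'pics/{sys.argv[1]}{n}.png',vis)
E
python3 chk.py d wrist scene
```

```text
t 29.7
wrist scale_bar 0.94 1908 rel [-0.0558  0.0005  0.0021] cost 0.044 target (-0.052, 0)
wrist nodule 0.82 2819 rel [0.0297 0.0193 0.0592] cost 0.064 target (0.034, 0.02)
scene scale_bar 0.58 362 rel [-0.0531  0.0003  0.0499] cost 0.094 target (-0.052, 0)
scene nodule 0.64 461 rel [0.0362 0.0194 0.08  ] cost 0.093 target (0.034, 0.02)
scene middle_piece 0.61 584 rel [-0.     -0.0012  0.0128] cost 0.063 target (0, -0.002)
scene end_piece 0.67 661 rel [-0.0002 -0.0755 -0.0206] cost 0.051 target (0, -0.076)
```

View pics/dwrist.png

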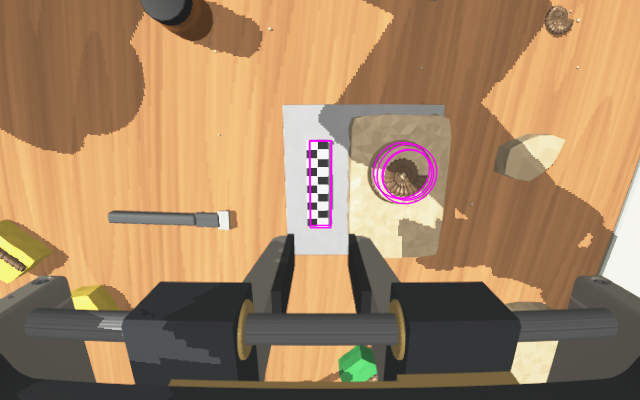

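View pics/dscene.png

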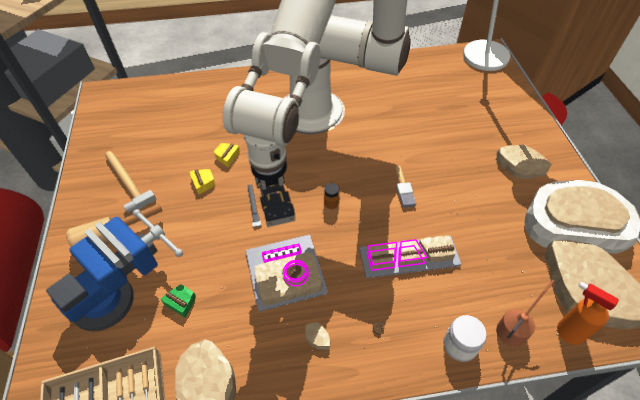

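Emit:
arm_command(
  targets=[
    {"gripper":35,"slide":[-40,0,40],"turn":[0,0,0]},
    {"gripper":35,"slide":[-80,0,60],"turn":[0,0,0]},
    {"gripper":35,"slide":[-120,0,60],"turn":[0,0,0]},
    {"gripper":35,"slide":[-120,0,60],"turn":[0,0,0]},
    {"gripper":35,"slide":[-120,0,60],"turn":[0,0,0]},
    {"gripper":35,"slide":[-120,0,60],"turn":[0,0,0]},
  ],
)

```text
t: 30.8
position: [0.4395, -0.1618, 0.2229]
tool_rot: [0.0, 0.998, 0.055, 0.0]
ft_force: [0.0, -0.1, 0.1]
finger_gap: 0.0322
```

```bash
python3 chk.py e top scene wrist; python3 - <<'E'
from h import *
a=cv2.imread('pics/scene1.png');b=cv2.imread('pics/escene_r.png')
for c,n in((cv2.imread('pics/escene_r.png'),'x'),): crop(c,325,230,250,150,'ex',3)
for q in('brush','chisel','jar'):
    import pickle
    o=pickle.load(open('s1.pkl','rb'))['scene',q]; r=silhouettes('scene',q)
    print(q,[np.round(k[1]) for k in o],[np.round(k['pixel']) for k in r])
E
```

```text
t 30.8
top scale_bar 0.55 97 rel [-0.0511  0.0222  0.1039] cost 0.638 target (-0.052, 0)
top middle_piece 0.91 373 rel [-0.0005  0.0003  0.0262] cost 0.056 target (0, -0.002)
top end_piece 0.9 459 rel [ 0.0014 -0.0756  0.0256] cost 0.031 target (0, -0.076)
scene scale_bar 0.76 372 rel [-0.0533  0.0012  0.0476] cost 0.095 target (-0.052, 0)
scene nodule 0.89 455 rel [0.0327 0.0194 0.0354] cost 0.088 target (0.034, 0.02)
scene middle_piece 0.89 597 rel [ 0.0019 -0.0011 -0.0072] cost 0.053 target (0, -0.002)
scene end_piece 0.73 681 rel [-0.0002 -0.076  -0.0322] cost 0.053 target (0, -0.076)
wrist scale_bar 0.59 1494 rel [-0.0533 -0.0009  0.0009] cost 0.062 target (-0.052, 0)
wrist nodule 0.73 2190 rel [0.0325 0.0173 0.123 ] cost 0.036 target (0.034, 0.02)
ex origin 200 155
brush [array([208., 227.]), array([403., 190.])] [array([404., 191.]), array([255., 210.])]
chisel [array([255., 207.])] [array([252., 206.])]
jar [array([335., 195.])] [array([332., 194.]), array([382., 254.])]
```

View pics/ex.png

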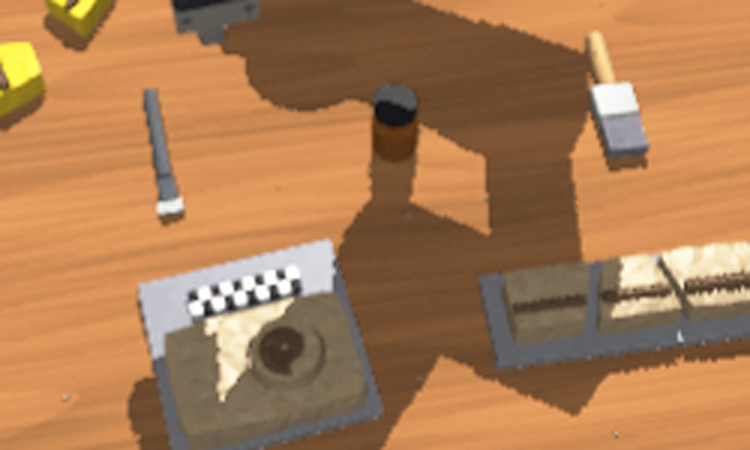

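View pics/etop.png

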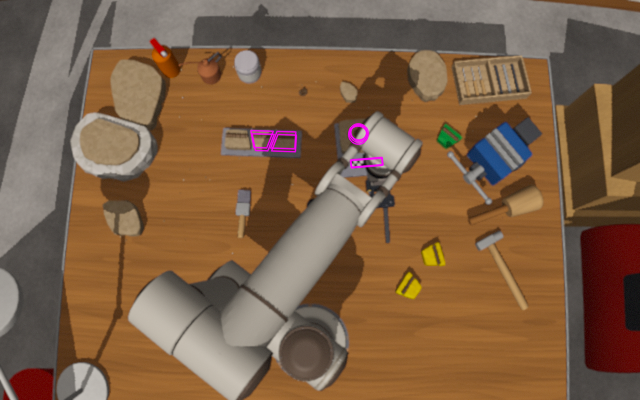

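```bash
python3 -c "
from bench import close_job,sense
print(close_job()); print(sense()['t'])"
```

```text
the job is handed in; nothing more can be done
None
the job is handed in; nothing more can be done
```

I set all four things in place and handed the job in at about 31 s, with the gripper clear of everything. No verdict is reported, so these are my last camera measurements, in the boards' frames:

| Thing | Measured position | Target | Notes |
|---|---|---|---|
| Nodule | x 32.6, y 17–19 mm | x 34, y 20 mm | The gripper height at contact matched the hollow's floor (38 mm), so I take it as seated. |
| Scale bar | x −53, y within about ±1 mm | x −52, y 0 mm | The angle measured 0.00 rad from the wrist camera and 0.05 rad from the scene camera. |
| Middle piece | x 0–2, y about −1 mm | x 0, y −2 mm | Angle within 0.03 rad. |
| End piece | x 0–1, y −76 mm | x 0, y −76 mm | Angle within about 0.03 rad; the joints come to about 11–13 mm. |

The brush, chisel and jar show within about 3 pixels (roughly 10 mm) of where they started, which is about how closely I can find them again. I never touched them or the green and yellow look-alikes.

- **First grasp missed:** my first try at the middle piece closed on its top with about 6 N. The real fingertips end about 21 mm short of the reported tool point. The piece did not move, and I corrected the height for every later grasp.
- **Readings that disagreed:** the last top view of the scale bar was mostly hidden by the arm, so I ignored that fit. A wrist picture taken before the arm had settled was about 4 mm off; the later one agreed with the scene view.

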